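# Swing out the board rest's prop leg and load the carrier

### The job

Get the board rest ready for inspection: push its folding prop leg out until it bears firmly on the stop screw, gently, without forcing it. Then pick up the circuit-board carrier (it has a black lifting bar) and lay it flat, square and centred over the ledge and the swung-out leg, with one short edge close to the ledge's raised lip. Leave the leg on its stop and the other things on the bench where they are.

Things in the scene. Friction and masses are not known exactly. Their poses are not given: they have to be found in the camera images.
- rest: the board rest, screwed to the bench: aluminium base plate 8 mm thick spanning x -190 to +35, y -75 to +160 mm of its frame. Origin on the bench surface under the ledge, z up. The ledge is a block, x -20 to +12, y -70 to +70 mm, top 85 mm up; the lip behind it, x +12 to +20, rises to 95 mm. Leg hinge: vertical, at x -40, y 0. All but leg and stop screw is rigid
- seat (a point): point on the rest, at the height of ledge top and leg top (85 mm), 71 mm from the rest's origin along its -x, axes as the rest's: the middle of the carrier's underside belongs here, its 150 mm length along this x (either way round). Up to 10 mm off along x or 20 mm along y is fine
- leg: steel prop leg, an upright gate frame 16 mm thick, z 17 to 85 mm, on a vertical hinge. Origin on the hinge axis at bench level; x runs along the leg to its free end at 140 mm, y to the side it swings out to. Stile x 13-48, outer post x 118-140, rails z 17-31 and 67-85 mm, window between. Folded it points along the rest's +y; swinging out it turns counter-clockwise from above, towards the rest's -x
- leg_push (a point): place to push, in the leg's mid-thickness 129 mm from the hinge (outer post), 50 mm up, axes as the leg's; the face to push is 8 mm off on its -y side. The leg starts 0.3-0.7 rad out, its stop is at 1.3 to 1.85 rad. The hinge is stiff (some 2 N here); a weak spring cannot move it but keeps it on the stop once there. 6 to 12 N here makes it bear firmly on the stop; over 20 N bends it
- bracket: fixed dark bracket on the rest, 30 (x) x 12 (y) x 50 mm, axes as the rest's; origin under its centre, on the base plate. Through it, 42 mm above the bench, is the stop screw along y; its round tip (radius 5 mm) stops the leg's leading face 40 mm from the hinge. The tip is about 33 mm on the bracket's +y side, but set anew by up to 10 mm either way: the stop must be felt. It does not yield
- carrier_bar (a point): middle of the black lifting bar of the loose carrier, a grey frame 150 (x) x 130 (y) x 13 mm with two green boards; the bar is 80 mm long (x), 20 mm wide (y), its top 46 mm above the carrier's underside. This point is 30 mm above the underside, over the carrier's middle; z up. Mass 0.3 to 0.55 kg. It starts flat on the bench
- flux_bottle_mid (a point): bystander: white bottle with black cap, 38 mm wide, 100 mm tall; point half-way up. Leave alone
- reel: bystander: black reel lying flat, 130 mm across, 12 mm thick; origin under its centre. Leave alone
- screwdriver: bystander: screwdriver 170 mm long, lying along its x axis. Leave alone
- brush: bystander: brush 170 mm long, lying along its x axis. Leave alone
- parts_bin: bystander: open blue bin 110 x 90 x 50 mm; origin under its centre. Leave alone
- loupe: bystander: black eye loupe, 38 mm wide and tall; origin under its centre. Leave alone
- pot: bystander: steel tin with a black lid, 66 mm wide, 62 mm tall; origin under its centre. Leave alone
Mind the look-alikes: they are no part of the job. There is more than one size of the part that bears carrier_bar; the job needs the largest.

How it is judged (in metres and radians):
On the way, in this order (a step that is already met when the one before it is completed fails the run):
1. the leg is pushed out until it bears on the stop screw with more than 6 N (contact force between leg and bracket above 6 N), for 0.2 s.
2. the carrier is lifted off the bench (height (world z) of carrier_bar above 0.09 m), for 0.2 s.
At the end, for the whole second after the job is handed in: The leg still touches its stop screw and the carrier rests still on ledge and leg: flat within 0.04 rad, its underside within 4 mm of the ledge's height, square within 0.15 rad, its edge no more than about 20 mm from the lip and its middle within 25 mm of the rest's centre line (contact force between leg and bracket above 0.1 N and z of carrier_bar in the frame of rest between 0.111 and 0.119 m and x of carrier_bar in the frame of rest between -0.085 and -0.055 m and y of carrier_bar in the frame of rest between -0.025 and 0.025 m and angle between carrier_bar's own z axis and vertical below 0.04 rad and angle between the x axis of carrier_bar and the x axis of rest, either way round below 0.15 rad).
It fails at once if the leg is pushed with more than 20 N (contact force between any of the fingers, the arm and leg above 20 N).
It fails at once if a bystander is shifted more than 30 mm (distance of any of flux_bottle_mid, reel, screwdriver, brush, parts_bin, loupe, pot from where it was at the start of the episode above 0.03 m).
It also fails if it takes over 72 s, if anything falls off the work surface, if the arm or the gripper's body presses on something with over 40 N, if the wrist force passes 120 N, or if a joint passes its speed limit or range.

### The arm

A 6-joint arm with a two-finger parallel gripper is mounted at the origin on the work surface. World frame = base frame: x ahead of the robot, y to its left, z up, the work surface at z = 0. Lengths are in mm, angles in rad, forces in N, time in s.
With the tool pointing down it reaches from about 300 to 850 mm from the base axis. Payload 4.2 kg.
Tool frame: the origin (TCP) lies at the centre of the arm's flange, where the gripper is bolted on; the fingertips stand robot.nose_length ahead of it and the grasp point (between the pads) lies 172 mm ahead of it (robot.nose_length is the distance from the TCP to the fingertips, in mm); x points along the fingers, z is the direction in which the jaws open and shut, and the axes are right-handed (so a half turn about x gives the same grasp; the last joint's range is limited). The gripper opens to 91 mm and grips with 3 to 60 N. Pads are 32 mm wide; open, the fingers measure 118 mm over their backs; the gripper's body (76 mm by 178 mm) begins 60 mm behind the grasp point.
Start: joints at [1.205, 0.32, 1.565, -0, 1.257, -0.02], TCP at [194.893, 540.962, 404.776] pointing down, gripper open.
Joint ranges: [-3.11, 3.11], [-0.84, 2.01], [0.21, 2.61], [-1.34, 4.49], [0.05, 2.63], [-2.56, 2.56]. Speed limits (rad/s): [2.57, 2.57, 3.14, 3.14, 3.14, 3.14].

### API

Orientations are given as a unit quaternion [w, x, y, z].
In Python, from station import robot gives the robot as it stands.
- The arm moves only by the shell command python3 -m pendant 'ROWS' [FORCE]. ROWS is JSON, a list of rows, each a list of 5 numbers: the shift along the tool's x, y, z in mm, then the turn about the tool's x in degrees, then the opening, from 0 (shut) to 1 (fully open). A call has 1 to 12 rows; each row is the pose to reach, as a shift and turn from the pose measured when the call began, along the tool's axes at that moment; what a row does not reach only later rows make up. A row lasts 1/10 s, in which the tool goes at most 50 mm and 8.59 degrees, less where a joint would pass 70% of its speed; a pose out of reach is approached as far as the arm can. A call with a gripper value outside its range is refused whole. The fingers move at their own pace and stop on an object; FORCE is the grip in N (left out, the last holds). Time passes only in rows, so rows that repeat a pose let the fingers close. It gives the time, the measured TCP pose, the force and the opening at its end, in the units of the state.
- robot.get_state(): the state, without advancing time (a new reading comes with each control period).
- robot.grab_frame(name): name is "scene" or "side" or "wrist"; returns (picture, depth): 420x560x3 uint8, blue, green, red; 420x560 float32, mm along the optical axis (not along the pixel's ray), 0 where there is no reading.
- robot.get_calibration(name): a dict with "vertical_fov" (degrees; the focal length in pixels is half the picture's height over the tangent of half this angle, whatever the lens; pixels are square), "cx", "cy" (the principal point, pixels), "distortion" ([k1, k2, p1, p2, k3] as OpenCV has them; the pictures are not rectified), "rvec" (rotation vector, rad) and "tvec" (3), from world to camera coordinates, as OpenCV has them. Camera axes: x right, y down, z forward; pixel columns grow to the right and rows downward; lengths in mm; the calibration is good to about 2 mm. A picture is of the moment at which its call begins: read the wrist's pose just before it. get_calibration takes no time and is no camera call; for the wrist camera it gives the pose at the moment of the call.
- robot.job_done(): hands the job in, once; it reports no verdict.
Trained networks look in the newest picture that a camera, given by its name, has taken for a name from the list of things; names that differ only in an ending like _2 or _b are one class to them, and where a whole thing is asked for, a point or a joint stands for the part that bears it (a point fixed in the world has none). Each returns a list of dicts, best first, with "confidence" (0 to 1); they miss things now and then, are a little off and sometimes report something else, mostly with a low value. They report only what shows in the picture. A call takes as long as a camera call. They do not tell look-alikes from the thing itself.
- robot.silhouettes(camera, target): "region" (420x560 bool, what is visible of it) and "point" ([column, row] in pixels, amid what is visible of it).
- robot.spot_point(camera, target): "point" ([column, row] in pixels: a listed point, or the origin of a listed thing).
The state is a dict: "time": time; "qpos": joint angles; "qvel": joint speeds; "joint_torque": joint torques, N m; "tcp_pos": TCP position; "ee_rot": TCP orientation; "wrist_force": force on the tool from outside, world axes, zero at the start; "moment": the same for the moment, N m; "width": finger opening in mm.
Only numpy, scipy, OpenCV 4.12 (cv2) and the standard library are available. Lean on these libraries where they do the work, as an engineer would, in place of code of your own. Each camera call takes 0.05 s, during which the arm holds its last target.

## Working session

There is one attempt and no reset: what is moved stays moved. The work goes in short steps, Python scripts to look and compute and a shell command to move; the robot and the scene stay as the last step left them, time stands still between calls to the robot, and variables do not carry over. Pictures are saved under pics/ and viewed, and the job is handed in when it is done.

```bash
ls; mkdir -p pics; python3 - <<'E'
from station import robot
import cv2
print(robot.get_state(), robot.nose_length)
for n in ["scene","side"]:
    im,d=robot.grab_frame(n); cv2.imwrite(f"pics/{n}0.png",im); print(robot.get_calibration(n))
E
```

```text
pics
{'time': 0.0, 'qpos': array([ 1.20498659e+00,  3.20281953e-01,  1.56569177e+00, -2.22913963e-05,
        1.25740577e+00, -2.00052249e-02]), 'qvel': array([-1.12523174e-03, -4.86748093e-04,  1.57976037e-04,  2.33871415e-05,
        2.08051852e-03,  4.76505076e-04]), 'joint_torque': array([-3.78450732e-04, -4.12457836e+01, -2.31974655e+01,  7.26756337e-02,
        4.57065669e-02, -1.41254291e-04]), 'tcp_pos': array([194.83987058, 540.79422451, 403.92075791]), 'ee_rot': array([ 0.57804432, -0.40688461,  0.57908407,  0.40616661]), 'wrist_force': array([-0.30274239, -0.31643098, -0.40342336]), 'moment': array([ 0.01776124, -0.01760723,  0.02642507]), 'width': 91.36769436651777} 190.8
{'vertical_fov': 50.68329013906288, 'cx': 277.20449341782745, 'cy': 213.1833619127285, 'distortion': array([0.04811068, 0.        , 0.        , 0.        , 0.        ]), 'rvec': array([ 2.3491937 ,  0.61900995, -0.25563651]), 'tvec': array([-528.5544051 , -152.08258239, 1512.64816253])}
{'vertical_fov': 46.29711235967168, 'cx': 281.73643728712335, 'cy': 214.1286887951228, 'distortion': array([-0.0458958,  0.       ,  0.       ,  0.       ,  0.       ]), 'rvec': array([ 0.28680384, -2.75809454,  1.3228091 ]), 'tvec': array([ 600.14956752,  133.69482065, 1639.13367243])}
```

View pics/scene0.png

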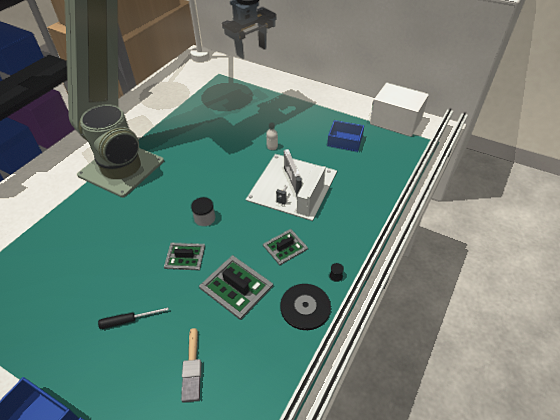

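View pics/side0.png

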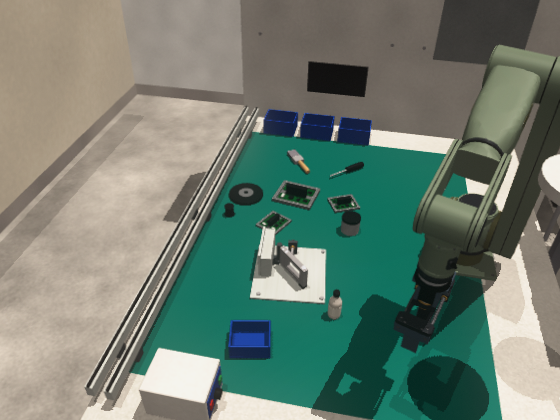

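Scene view: there are three carriers, at (185,256), (287,246) and (236,286). The one at (236,286) is clearly the largest. The rest is at about (292,187), with the leg near (292,170) and the bracket at about (282,196). I'll enlarge and measure these.

```bash
cat > h.py <<'E'
from station import robot
import numpy as np, cv2
from scipy.spatial.transform import Rotation as R
def cam(n):
    c=robot.get_calibration(n); f=210/np.tan(np.radians(c["vertical_fov"]/2))
    K=np.array([[f,0,c["cx"]],[0,f,c["cy"]],[0,0,1.]])
    return K,np.array(c["distortion"]),cv2.Rodrigues(np.array(c["rvec"]))[0],np.array(c["tvec"])
def rays(C,px):
    K,D,Rm,t=C; u=cv2.undistortPoints(np.array(px,float).reshape(-1,1,2),K,D).reshape(-1,2)
    return np.c_[u,np.ones(len(u))]
def onplane(C,px,z):
    d=rays(C,px)@C[2]; o=-C[2].T@C[3]
    return o+d*((z-o[2])/d[:,2])[:,None]
def cloud(C,dep):
    h,w=dep.shape; px=np.stack(np.meshgrid(np.arange(w),np.arange(h)),-1).reshape(-1,2)
    P=rays(C,px)*dep.reshape(-1,1); P=(P-C[3])@C[2]; P[dep.ravel()<=0]=np.nan
    return P.reshape(h,w,3)
def proj(C,P):
    return cv2.projectPoints(np.array(P,float).reshape(-1,1,3),cv2.Rodrigues(C[2])[0],C[3],C[0],C[1])[0].reshape(-1,2)
E
python3 - <<'E'
from h import *
for n in ["scene","side"]:
    C=cam(n); im,d=robot.grab_frame(n); np.savez(f"pics/{n}.npz",im=im,d=d); P=cloud(C,d)
    for t in ["rest","seat","leg","leg_push","bracket","carrier_bar","flux_bottle_mid","pot","reel","loupe","parts_bin"]:
        z={"seat":85,"leg_push":50,"bracket":8,"carrier_bar":30,"flux_bottle_mid":50}.get(t,0)
        for s in robot.spot_point(n,t)[:4]:
            print(n,t,round(s["confidence"],2),np.round(s["point"]),np.round(onplane(C,[s["point"]],z)[0]))
    for t in ["carrier_bar"]:
        for s in robot.silhouettes(n,t): 
            if s["confidence"]<.3: continue
            Q=P[s["region"]]; Q=Q[~np.isnan(Q[:,0])]; Q=Q[Q[:,2]>5]
            r=cv2.minAreaRect(Q[:,:2].astype(np.float32)); print(n,"carrier",s["confidence"],s["point"],r,s["region"].sum(),np.percentile(Q[:,2],[5,50,98]))
im=np.load("pics/scene.npz")["im"]
cv2.imwrite("pics/c1.png",cv2.resize(im[140:225,235:350],None,fx=6.5,fy=6.5,interpolation=cv2.INTER_CUBIC))
cv2.imwrite("pics/c2.png",cv2.resize(im[225:325,155:315],None,fx=5,fy=5,interpolation=cv2.INTER_CUBIC))
im=np.load("pics/side.npz")["im"]
cv2.imwrite("pics/c3.png",cv2.resize(im[220:325,240:350],None,fx=5.5,fy=5.5,interpolation=cv2.INTER_CUBIC))
E
```

```text
scene rest 0.55 [311. 199.] [627. 183.   0.]
scene seat 0.9 [290. 175.] [559. 170.  85.]
scene leg 0.98 [296. 198.] [584. 166.   0.]
scene leg_push 0.6 [284. 160.] [490. 256.  50.]
scene bracket 0.69 [282. 203.] [559. 120.   8.]
scene bracket 0.16 [337. 275.] [820. -42.   8.]
scene carrier_bar 0.95 [236. 282.] [ 602. -206.   30.]
scene carrier_bar 0.7 [183. 255.] [ 426. -203.   30.]
scene carrier_bar 0.62 [285. 242.] [651. -27.  30.]
scene flux_bottle_mid 0.57 [276. 137.] [407. 346.  50.]
scene pot 0.58 [208. 220.] [391. -47.   0.]
scene pot 0.48 [304. 306.] [ 785. -167.    0.]
scene reel 0.79 [308. 306.] [ 792. -160.   -0.]
scene loupe 0.72 [340. 277.] [828. -40.  -0.]
scene parts_bin 0.8 [347. 137.] [600. 522.   0.]
scene carrier 0.7 [238.0, 284.7] ((601.6630859375, -204.71200561523438), (134.49220275878906, 155.98587036132812), 79.46659851074219) 2556 [ 6.42564237 11.97515751 47.7566845 ]
scene carrier 0.58 [286.1, 249.4] ((649.9354858398438, -24.475845336914062), (100.43480682373047, 87.29692840576172), 64.07638549804688) 867 [ 5.50886714  8.69959254 32.45700284]
scene carrier 0.
[... 934 characters left out ...]
.58 [247. 198.] [ 777. -144.    0.]
side loupe 0.61 [229. 212.] [817. -45.   0.]
side loupe 0.55 [280. 266.] [582. 183.   0.]
side parts_bin 0.72 [248. 343.] [608. 496.   0.]
side carrier 0.81 [293.2, 199.5] ((597.94287109375, -197.99244689941406), (138.05966186523438, 151.40994262695312), 79.59647369384766) 910 [ 5.47042464 10.34828267 45.49969421]
side carrier 0.73 [343.4, 203.3] ((398.5026550292969, -151.623779296875), (100.5661392211914, 165.65240478515625), 26.18940544128418) 489 [ 5.54748445  9.13554674 59.99181512]
side carrier 0.6 [273.0, 224.0] ((648.33056640625, 19.689910888671875), (187.86099243164062, 93.09801483154297), 80.0804672241211) 406 [ 5.40286943  8.71627139 32.70489424]
```

View pics/c1.png

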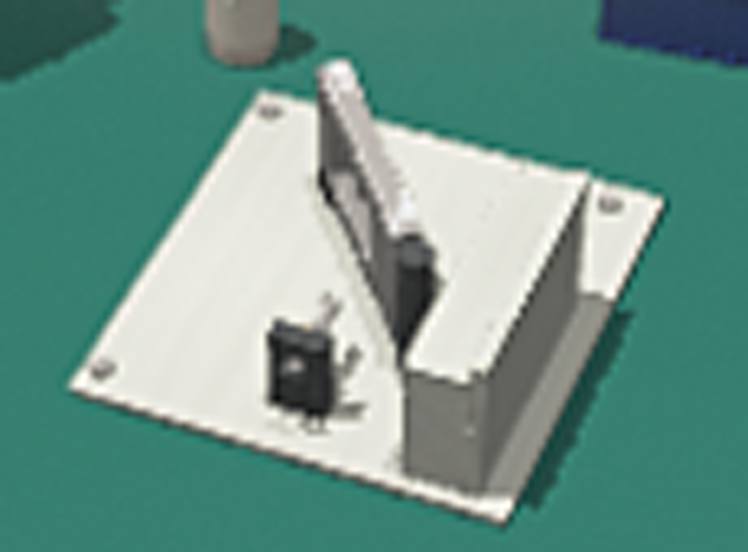

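View pics/c2.png

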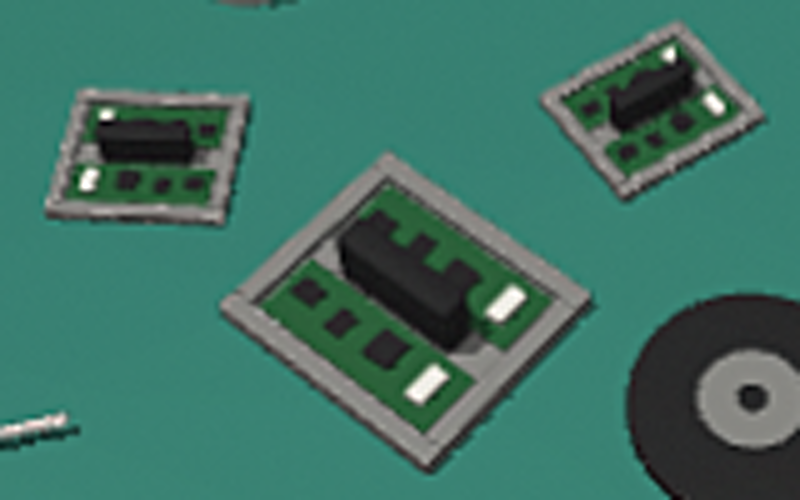

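View pics/c3.png

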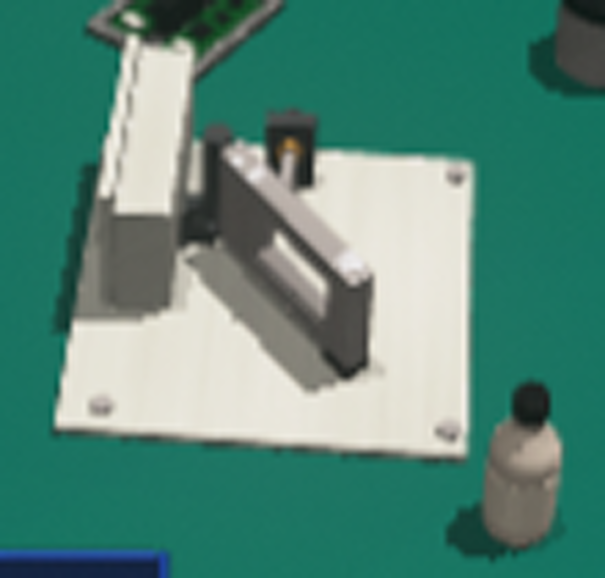

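The big carrier at (236,284) is confirmed: it measures about 150x130, against 100x90 for the look-alikes. Next I'll fit the poses of the rest, leg and carrier.

```bash
cat >> h.py <<'E'
def fit2(M,W):
    m,w=M.mean(0),W.mean(0); a=M-m;b=W-w
    th=np.arctan2((a[:,0]*b[:,1]-a[:,1]*b[:,0]).sum(),(a*b).sum())
    Rm=np.array([[np.cos(th),-np.sin(th)],[np.sin(th),np.cos(th)]])
    t=w-Rm@m; return th,t,np.linalg.norm((Rm@M.T).T+t-W,axis=1)
E
python3 - <<'E'
from h import *
A={"scene":([(70,388),(505,523),(665,198),(265,90)],(235,140),6.5,[(-190,-75),(35,-75),(35,160),(-190,160)]),
"side":([(475,160),(55,430),(465,458)],(240,220),5.5,[(-190,-75),(35,160),(-190,160)])}
Ms=[];Ws=[]
for n,(c,o,s,M) in A.items():
    W=onplane(cam(n),np.array(c)/s+o,8)[:,:2]; M=np.array(M,float)
    print(n,W.round(),fit2(M,W)); Ms.append(M);Ws.append(W)
th,t,e=fit2(np.vstack(Ms),np.vstack(Ws)); print("all",th,t,e)
# depth
for n in ["scene","side"]:
    z=np.load(f"pics/{n}.npz"); P=cloud(cam(n),z["d"]).reshape(-1,3); P=P[~np.isnan(P[:,0])]
    c,s=np.cos(th),np.sin(th); q=(P[:,:2]-t)@np.array([[c,-s],[s,c]])
    def box(x0,x1,y0,y1,z0,z1):
        m=(q[:,0]>x0)&(q[:,0]<x1)&(q[:,1]>y0)&(q[:,1]<y1)&(P[:,2]>z0)&(P[:,2]<z1); return np.c_[q[m],P[m,2]]
    b=box(-60,60,-100,100,80,92); b=b[b[:,0]>-25]; print(n,"ledge",np.percentile(b,[2,50,98],axis=0).round(1).tolist())
    b=box(-200,-25,-60,160,78,95); 
    if len(b)>5:
        v=b[:,:2]-[-40,0]; print("legtop n",len(b),"ang",np.median(np.arctan2(-v[:,0],v[:,1])[np.hypot(*v.T)>60]),np.hypot(*v.T).max(),b[:,2].mean(), cv2.minAreaRect(b[:,:2].astype(np.float32)))
    b=box(-170,-50,-75,-10,45,62); print("bracket",len(b),np.percentile(b,[2,50,98],axis=0).round(1).tolist())
    b=P[(abs(P[:,0]-600)<40)&(abs(P[:,1]+203)<40)&(P[:,2]>38)]; r=cv2.minAreaRect(b[:,:2].astype(np.float32)); print("bar",r,b[:,2].mean(), b[:,:2].mean(0))
E
```

```text
scene [[452.  75.]
 [675. 101.]
 [647. 337.]
 [425. 311.]] (np.float64(0.11500855466810675), array([631.77708285, 172.66637758]), array([1.12360644, 1.5387302 , 1.68812018, 1.38873662]))
side [[444.  82.]
 [640. 345.]
 [419. 317.]] (np.float64(0.11972881939843671), array([625.02588093, 180.47331412]), array([1.78717494, 1.55519619, 2.13373718]))
all 0.11630037755712848 [628.80900636 175.89072879] [5.23561115 5.47108213 2.86100363 4.26892265 5.10425045 7.90732037
 4.75822733]
scene ledge [[-18.4, -73.8, 80.9], [-2.2, -9.7, 85.5], [21.1, 63.7, 90.7]]
legtop n 190 ang 0.7027583595070052 135.869677903048 84.70425478456073 ((-79.99026489257812, 46.63420486450195), (18.0330753326416, 148.42312622070312), 39.88726043701172)
bracket 79 [[-93.3, -68.0, 45.4], [-78.6, -52.7, 53.3], [-63.2, -14.9, 60.7]]
bar ((600.8421020507812, -204.99569702148438), (21.141876220703125, 79.36080932617188), 81.00045013427734) 45.51472126887861 [ 601.88457983 -206.22561749]
side ledge [[-19.9, -64.4, 80.1], [-1.9, 8.5, 83.5], [17.9, 72.6, 91.5]]
legtop n 194 ang 0.664388111440211 145.0188578645593 82.53420862078401 ((-81.73445129394531, 53.893348693847656), (20.975366592407227, 153.62625122070312), 37.3349494934082)
bracket 51 [[-93.4, -60.4, 45.2], [-80.1, -40.1, 53.1], [-67.2, -25.2, 59.1]]
bar ((598.405029296875, -197.87506103515625), (32.1923828125, 79.09150695800781), 77.83599853515625) 42.751285112039 [ 597.8497357  -197.90775979]
```

```bash
cat >> h.py <<'E'
def tool():
    s=robot.get_state(); q=np.array(s["ee_rot"]); return s,np.array(s["tcp_pos"]),R.from_quat(q[[1,2,3,0]]).as_matrix()
def goto(p):  # shift in tool axes to put TCP at p
    s,t,M=tool(); return M.T@(np.array(p,float)-t)
E
python3 - <<'E'
from h import *
s,t,M=tool(); print(M.round(3)); 
im,d=robot.grab_frame("wrist"); cv2.imwrite("pics/w0.png",im); C=cam("wrist"); print(C[0][0,0],C[1]); o=-C[2].T@C[3]; print("cam pos",o,"fwd",C[2][2], "in tool",M.T@(o-t), M.T@C[2][2])
# view pos: camera over (540,190)
print("goto",goto([480,170,430]))
E
```

```text
[[ 0.    -0.941  0.339]
 [ 0.     0.339  0.941]
 [-1.     0.     0.   ]]
333.95977500237615 [-0.00013298  0.          0.          0.          0.        ]
cam pos [115.19248702 570.92273619 384.82058773] fwd [ 0.27548938 -0.09924028 -0.95616786] in tool [19.94407965 85.10139657  1.17315951] [ 9.56165185e-01 -2.92827828e-01 -3.62018572e-05]
goto [ -25.243654   -393.96823157 -252.35790293]
```

View pics/w0.png

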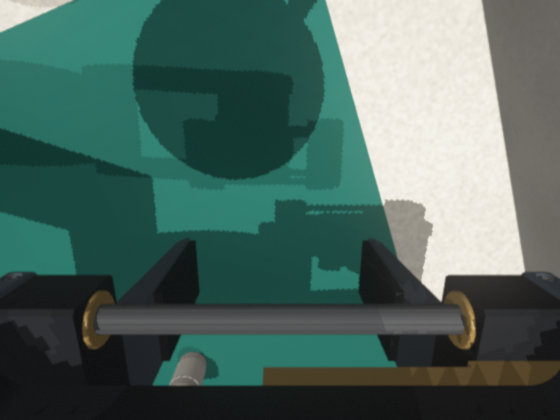

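The wrist camera sits on the tool's +y side, and the fingers fill the lower half of its picture. I'll move to view the rest.

```bash
python3 - <<'E'
from h import *
print("goto",goto([630,170,430]))
E
```

```text
goto [ -25.24050596 -535.08747092 -201.51146476]
```

```bash
python3 -m pendant '[[-4,-45,-17,0,0],[-8,-90,-34,0,0],[-12,-135,-51,0,0],[-16,-180,-68,0,0],[-20,-225,-85,0,0],[-25,-270,-101,0,0],[-25,-315,-118,0,0],[-25,-360,-135,0,0],[-25,-405,-152,0,0],[-25,-450,-169,0,0],[-25,-495,-186,0,0],[-25,-535,-201,0,0]]' 20; python3 -m pendant '[[0,0,0,0,0],[0,0,0,0,0]]'; python3 - <<'E'
from h import *
s,t,M=tool(); print(t,M.round(3))
im,d=robot.grab_frame("wrist"); cv2.imwrite("pics/w1.png",im); np.savez("pics/w1.npz",im=im,d=d,C=np.array(cam("wrist"),dtype=object))
E
```

```text
time: 2.65
tcp_pos: [631.6, 168.6, 429.7]
ee_rot: [0.579, -0.406, 0.579, 0.406]
wrist_force: [1.1, 0.7, 0.2]
width: 0.6
time: 2.85
tcp_pos: [632.2, 167.8, 429.0]
ee_rot: [0.579, -0.405, 0.579, 0.406]
wrist_force: [0.5, 1.2, -0.2]
width: 0.6
[632.23306326 167.76738801 429.01060237] [[-0.001 -0.94   0.342]
 [ 0.     0.342  0.94 ]
 [-1.     0.001 -0.   ]]
```

```bash
ls pics
```

```text
c1.png
c2.png
c3.png
scene.npz
scene0.png
side.npz
side0.png
w0.png
w1.npz
w1.png
```

View pics/w1.png

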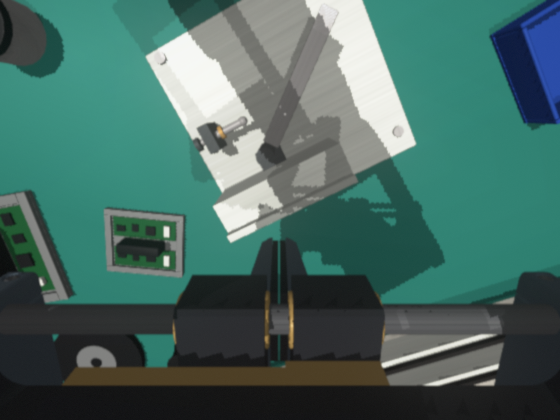

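```bash
python3 - <<'E'
import cv2
im=cv2.imread("pics/w1.png"); cv2.imwrite("pics/w1c.png",cv2.resize(im[0:255,135:425],None,fx=2.35,fy=2.35,interpolation=cv2.INTER_CUBIC))
from h import *
z=np.load("pics/w1.npz",allow_pickle=True); C=cam("wrist"); P=cloud(C,z["d"])
for n,u,v in [("ledge",300,175),("plate",190,100),("bench",60,150),("legtop",300,80),("bracket",208,138),("lip",292,215)]: print(n,P[v,u].round(1))
E
```

```text
ledge [614.4 198.4  86.3]
plate [505.1 108.1   6.2]
bench [503.1 -64.7   0.6]
legtop [532.5 226.5  85.1]
bracket [551.2 121.9  58.5]
lip [676.3 172.    1. ]
```

View pics/w1c.png

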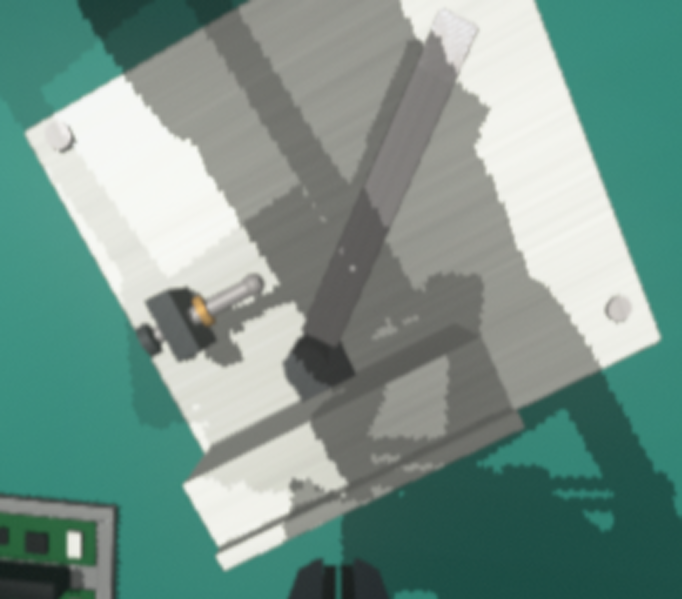

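```bash
python3 - <<'E'
from h import *
from scipy.optimize import least_squares
C=cam("wrist")
f=lambda p: np.array(p)/2.35+[135,0]
px=[f(p) for p in [(25,130),(660,340),(183,485),(223,571),(525,425),(478,335)]]
M=np.array([(-190,-75,8),(35,160,8),(-20,-70,85),(20,-70,95),(20,70,95),(-20,70,85)],float)
W=lambda p,M:(R.from_euler('z',p[2]).apply(M)+[p[0],p[1],0])
r=least_squares(lambda p:(proj(C,W(p,M))-px).ravel(),[630,175,.116],loss='soft_l1'); print(r.x,r.fun.reshape(-1,2).round(1).tolist())
px=np.array([f((440,8)),f((478,30))]); p=r.x
inv=lambda Q:(R.from_euler('z',-p[2]).apply(Q-[p[0],p[1],0]))
e=inv(onplane(C,px,85)); print("leg end in rest",e.round(1)); v=e.mean(0)-[-40,0,85]; print("leg angle",np.arctan2(-v[0],v[1]),np.hypot(*v[:2]))
tip=inv(onplane(C,[f((257,284))],42))[0]; b=inv(onplane(C,[f((172,300)),f((207,345))],58)); print("tip",tip,"bracket",b)
# tip furthest +y side edge about: tip point; leg leading face 8mm from axis: at x=40 along leg
a=np.linspace(1.2,1.95,751)
# leading face point at leg (40,8)->rest
d=[np.dot(tip[:2]-[-40,0],[-np.cos(x),-np.sin(x)])-8-5 for x in a]; # centre 5 behind
print("stop est (centre sphere r5 at tip)",a[np.argmin(np.abs(d))])
d=[np.dot(tip[:2]-[-40,0],[-np.cos(x),-np.sin(x)])-8 for x in a]; print("(tip point)",a[np.argmin(np.abs(d))])
np.save("rest.npy",p)
E
```

```text
[6.25991631e+02 1.76806742e+02 1.16063656e-01] [[-1.4, 0.3], [0.9, -0.1], [-0.7, -0.5], [0.2, -0.3], [-0.2, 0.8], [1.2, 0.1]]
leg end in rest [[-133.6  103.3   85. ]
 [-120.9  112.8   85. ]]
leg angle 0.6793274786500282 138.8578637756735
tip [-79.23760859  -6.04054652  42.        ] bracket [[-89.49821125 -40.62067023  58.        ]
 [-65.90965535 -36.48008067  58.        ]]
stop est (centre sphere r5 at tip) 1.39
(tip point) 1.521
```

Rest fitted at (626,177), yaw 0.116 rad. The leg is 0.68 rad out and I estimate the stop at about 1.4–1.5 rad. Now I'll work out the approach behind the leg.

```bash
cat >> h.py <<'E'
def hinge():
    p=np.load("rest.npy"); return np.array([p[0]-40*np.cos(p[2]),p[1]-40*np.sin(p[2])]),p[2]
def pushpose(a,gap,r=129):
    h,y=hinge(); th=np.pi/2+a+y; d=np.array([np.cos(th),np.sin(th)]); n=np.array([-np.sin(th),np.cos(th)])
    return h+r*d-n*(8+13.5+gap), np.degrees(th+np.pi/2-np.pi)  # tool z yaw deg
def plan(a,gap,z,r=129):
    s,t,M=tool(); q,yaw=pushpose(a,gap,r); cur=np.degrees(np.arctan2(M[1,2],M[0,2])); dy=(yaw-cur+180)%360-180
    return np.r_[M.T@(np.r_[q,z]-t),-dy].round(2)
def legangle(gap=0):
    s,t,M=tool(); h,y=hinge(); v=t[:2]-h; r=np.hypot(*v); off=21.5+gap
    return np.arctan2(v[1],v[0])+np.arcsin(off/r)-np.pi/2-y, np.sqrt(r*r-off*off)
E
python3 - <<'E'
from h import *
print(pushpose(.68,10), plan(.68,12,429),plan(.68,12,226))
E
```

```text
(array([516.11134368, 284.92349894]), np.float64(45.61108773571139)) [  0.48 147.22  71.91  24.49] [203.48 147.02  71.91  24.49]
```

```bash
python3 -m pendant '[[0,37,18,6,0],[0,74,36,12,0],[0,111,54,18,0],[0,147,72,24.5,0],[40,147,72,24.5,0],[80,147,72,24.5,0],[120,147,72,24.5,0],[150,147,72,24.5,0],[150,147,72,24.5,0]]'; python3 - <<'E'
from h import *
im,d=robot.grab_frame("wrist"); cv2.imwrite("pics/w2.png",im); s,t,M=tool(); print(t,M.round(3).tolist()); print(plan(.68,12,226),plan(.68,0,226))
im,d=robot.grab_frame("side"); cv2.imwrite("pics/s2.png",cv2.resize(im[200:340,200:400],None,fx=4,fy=4))
E
```

```text
time: 3.8
tcp_pos: [514.8, 286.8, 275.8]
ee_rot: [0.648, -0.275, 0.655, 0.275]
wrist_force: [0.5, -0.5, -0.4]
width: 0.6
[516.08326237 287.14006001 278.4967218 ] [[-0.005, -0.716, 0.698], [-0.001, 0.698, 0.716], [-1.0, 0.002, -0.004]]
[52.49 -1.7   0.64  0.1 ] [ 52.54  -1.68 -11.36   0.1 ]
```

View pics/w2.png

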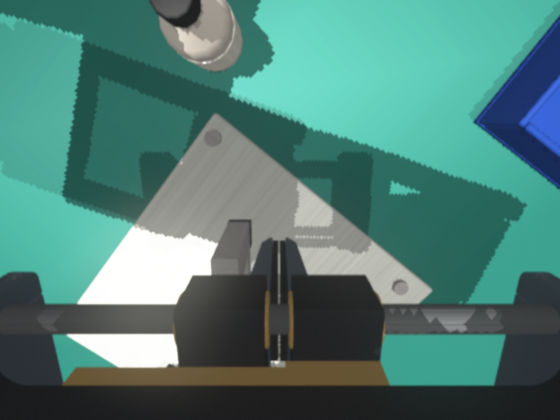

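View pics/s2.png

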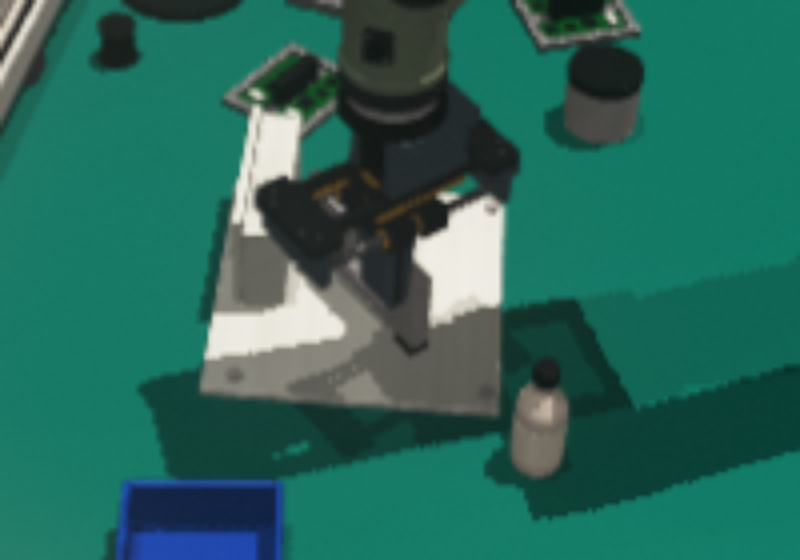

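The leg lies left of the fingertips at about (235,240) with a clear gap. I'll descend to tip height 35 mm with some extra clearance, then approach in small steps.

```bash
python3 -m pendant '[[15,-1,4,0,0],[30,-1,4,0,0],[45,-1,4,0,0],[52,-1,4,0,0],[52,-1,4,0,0]]'; python3 - <<'E'
from h import *
s,t,M=tool(); print(t,s["wrist_force"],plan(.68,0,226),legangle())
for a in (.7,.75,.8,.9,1.0,1.1,1.2,1.3): print(a,plan(a,-3,226))
E
```

```text
time: 4.4
tcp_pos: [520.6, 289.7, 228.2]
ee_rot: [0.651, -0.274, 0.652, 0.275]
wrist_force: [0.0, -0.3, -0.2]
width: 0.5
[520.56163626 289.71120559 228.16724592] [ 0.00758091 -0.25065927 -0.23478538] [  2.17  -0.15 -16.53   0.08] (np.float64(0.5539950721748523), np.float64(132.92469191225499))
0.7 [  2.17   0.2  -22.12  -1.06]
0.75 [  2.17   0.85 -28.6   -3.93]
0.8 [  2.17   1.17 -35.11  -6.79]
0.9 [  2.17   0.83 -48.13 -12.52]
1.0 [  2.17  -0.81 -61.05 -18.25]
1.1 [  2.16  -3.73 -73.75 -23.98]
1.2 [  2.16  -7.91 -86.09 -29.71]
1.3 [  2.15 -13.29 -97.95 -35.44]
```

```bash
python3 -m pendant '[[1,0,-4,0,0],[2,0,-8,0,0],[2,0,-11,0,0],[2,0,-14,0,0],[2,0,-17,0,0],[2,0,-20,0,0],[2,0,-23,0,0]]'; python3 - <<'E'
from h import *
s,t,M=tool(); print(M.T@s["wrist_force"],legangle())
for a in (.7,.75,.8,.85,.9,.95,1.0,1.05,1.1): print(a,plan(a,-1,226))
E
```

```text
time: 5.1
tcp_pos: [504.4, 273.2, 226.3]
ee_rot: [0.652, -0.274, 0.652, 0.275]
wrist_force: [0.7, 0.0, 0.4]
width: 0.5
[-0.37267241 -0.46484874  0.48860053] (np.float64(0.7311025197636218), np.float64(128.22407288956387))
0.7 [ 0.35  0.22  2.99 -1.06]
0.75 [ 0.35  0.97 -3.49 -3.93]
0.8 [  0.34   1.39 -10.01  -6.79]
0.85 [  0.34   1.48 -16.54  -9.66]
0.9 [  0.33   1.24 -23.07 -12.52]
0.95 [  0.33   0.68 -29.57 -15.39]
1.0 [  0.32  -0.2  -36.04 -18.25]
1.05 [  0.32  -1.41 -42.46 -21.12]
1.1 [  0.31  -2.94 -48.81 -23.98]
```

```bash
python3 -m pendant '[[0,1,-3,-4,0],[0,1,-6,-5,0],[0,1,-9,-6.5,0],[0,1,-12,-8,0]]'; python3 - <<'E'
from h import *
s,t,M=tool(); print(M.T@s["wrist_force"],legangle())
im,d=robot.grab_frame("wrist"); cv2.imwrite("pics/w3.png",im[:300])
for a in (.85,.9,.95,1.0,1.05,1.1): print(a,plan(a,-1,226))
E
```

```text
time: 5.5
tcp_pos: [495.1, 265.2, 226.4]
ee_rot: [0.631, -0.319, 0.631, 0.32]
wrist_force: [-0.8, 1.0, -0.4]
width: 0.4
[0.44498581 1.29430103 0.34462017] (np.float64(0.8250866444884148), np.float64(128.4029487230462))
0.85 [ 0.3   1.   -3.75 -1.54]
0.9 [  0.3    1.68 -10.24  -4.41]
0.95 [  0.3    2.05 -16.76  -7.27]
1.0 [  0.3    2.09 -23.29 -10.14]
1.05 [  0.3    1.8  -29.82 -13.  ]
1.1 [  0.3    1.18 -36.32 -15.86]
```

View pics/w3.png

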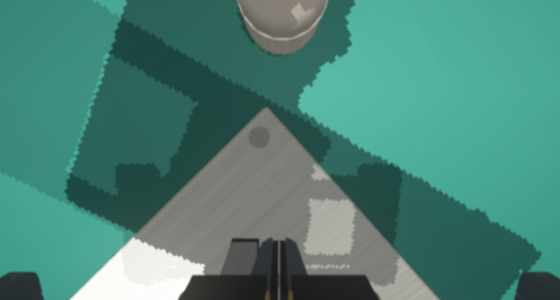

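The leg at (245,255) is now next to the finger. I'll carry on swinging it.

```bash
python3 -m pendant '[[0,1,-3,-1,0],[0,1,-6,-2.5,0],[0,1,-9,-4,0],[0,2,-12,-5,0],[0,2,-15,-6.5,0],[0,2,-18,-8,0]]'; python3 - <<'E'
from h import *
s,t,M=tool(); print(M.T@s["wrist_force"],legangle())
im,d=robot.grab_frame("side"); cv2.imwrite("pics/s4.png",cv2.resize(im[200:340,200:400],None,fx=4,fy=4))
for a in (.95,1.0,1.05,1.1,1.15,1.2,1.25): print(a,plan(a,-1,226))
E
```

```text
time: 6.15
tcp_pos: [482.3, 251.3, 226.3]
ee_rot: [0.606, -0.363, 0.607, 0.364]
wrist_force: [-0.4, 1.1, -0.6]
width: 0.5
[0.6157068  0.9050428  0.77870569] (np.float64(0.9692826932571954), np.float64(128.8789924925198))
0.95 [ 0.22 -0.38  1.93  0.89]
1.0 [ 0.23  0.59 -4.53 -1.97]
1.05 [  0.23   1.23 -11.03  -4.84]
1.1 [  0.24   1.54 -17.55  -7.7 ]
1.15 [  0.24   1.53 -24.08 -10.57]
1.2 [  0.25   1.19 -30.6  -13.43]
1.25 [  0.25   0.53 -37.1  -16.3 ]
```

View pics/s4.png

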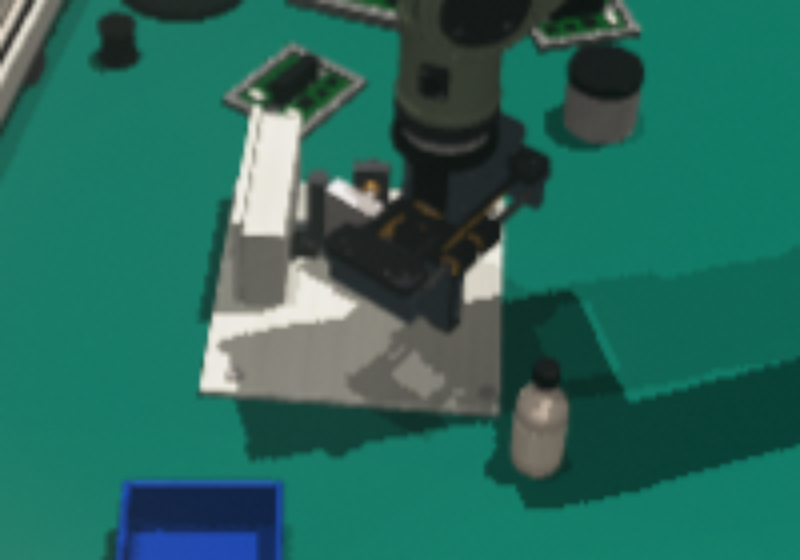

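The leg is swinging out with little force. Continuing.

```bash
python3 -m pendant '[[0,0,-3,-1.5,0],[0,1,-6,-2.5,0],[0,1,-9,-4,0],[0,1,-12,-5,0],[0,1,-15,-6.5,0],[0,1,-18,-8,0],[0,1,-21,-9,0],[0,1,-24,-10.5,0]]'; python3 - <<'E'
from h import *
s,t,M=tool(); print(M.T@s["wrist_force"],legangle())
im,d=robot.grab_frame("wrist"); cv2.imwrite("pics/w5.png",im[:300])
for a in (1.15,1.2,1.25,1.3,1.35,1.4): print(a,plan(a,-1,226))
E
```

```text
time: 7.0
tcp_pos: [469.7, 230.0, 226.2]
ee_rot: [0.569, -0.418, 0.57, 0.419]
wrist_force: [-1.1, 2.3, 0.3]
width: 0.5
[-0.30020769  1.6854667   1.83590186] (np.float64(1.1600444974748538), np.float64(128.31993349772745))
1.15 [0.17 0.35 0.69 0.08]
1.2 [ 0.18  1.22 -5.78 -2.78]
1.25 [  0.19   1.77 -12.29  -5.64]
1.3 [  0.19   1.99 -18.81  -8.51]
1.35 [  0.2    1.89 -25.34 -11.37]
1.4 [  0.21   1.46 -31.86 -14.24]
```

View pics/w5.png

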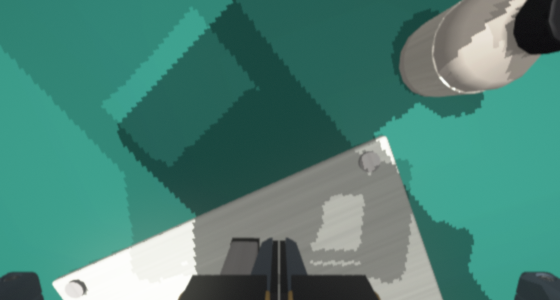

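```bash
python3 -m pendant '[[0,1,-2,-1,0],[0,1,-4,-2,0],[0,1,-6,-3,0],[0,2,-8,-4,0],[0,2,-10,-5,0]]'; python3 - <<'E'
from h import *
s,t,M=tool(); print(M.T@s["wrist_force"],legangle())
for a in (1.25,1.3,1.35,1.4): print(a,plan(a,-1,226))
E
```

```text
time: 7.55
tcp_pos: [464.6, 220.6, 226.2]
ee_rot: [0.55, -0.443, 0.551, 0.444]
wrist_force: [0.1, 1.3, 0.8]
width: 0.4
[-0.7660132   0.14038939  1.33983464] (np.float64(1.2407892620348568), np.float64(129.209439379323))
1.25 [ 0.24 -0.03 -2.19 -0.56]
1.3 [ 0.25  0.77 -8.67 -3.42]
1.35 [  0.25   1.25 -15.18  -6.29]
1.4 [  0.26   1.4  -21.71  -9.15]
```

Now 1 mm rows in short calls.

```bash
python3 -m pendant '[[0,0,-1,0,0],[0,0,-2,-0.5,0],[0,0,-3,-1,0],[0,1,-4,-1.5,0]]'; python3 -m pendant '[[0,0,-1,-0.5,0],[0,0,-2,-1,0],[0,0,-3,-1.5,0]]';python3 -m pendant '[[0,0,-1,-0.5,0],[0,0,-2,-1,0]]'; python3 - <<'E'
from h import *
s,t,M=tool(); print(M.T@s["wrist_force"],legangle())
for a in (1.35,1.4,1.45): print(a,plan(a,-1,226))
E
```

```text
time: 7.95
tcp_pos: [462.9, 216.9, 226.3]
ee_rot: [0.544, -0.451, 0.545, 0.451]
wrist_force: [-0.1, 0.8, 0.2]
width: 0.5
time: 8.25
tcp_pos: [462.2, 213.9, 226.2]
ee_rot: [0.538, -0.458, 0.539, 0.459]
wrist_force: [-0.7, 0.8, -0.1]
width: 0.9
time: 8.45
tcp_pos: [461.8, 211.8, 226.2]
ee_rot: [0.534, -0.463, 0.535, 0.464]
wrist_force: [-0.3, 1.5, 0.8]
width: 0.8
[-0.8277385   0.5321234   1.43767027] (np.float64(1.3119851535251175), np.float64(128.84631485470746))
1.35 [ 0.18  0.84 -5.92 -2.16]
1.4 [  0.19   1.46 -12.42  -5.03]
1.45 [  0.19   1.75 -18.94  -7.89]
```

```bash
for i in 1; do :; done; python3 -m pendant '[[0,0,-1,-0.5,0],[0,0,-2,-1,0],[0,0,-3,-1.5,0]]'; python3 -m pendant '[[0,0,-1,-0.5,0],[0,0,-2,-1,0]]';python3 -m pendant '[[0,0,-1,-0.5,0],[0,0,-2,-1,0]]'; python3 - <<'E'
from h import *
s,t,M=tool(); print(M.T@s["wrist_force"],legangle())
im,d=robot.grab_frame("side"); cv2.imwrite("pics/s6.png",cv2.resize(im[200:340,200:400],None,fx=4,fy=4))
for a in (1.4,1.45): print(a,plan(a,-1,226))
E
```

```text
time: 8.75
tcp_pos: [461.3, 208.7, 226.1]
ee_rot: [0.527, -0.47, 0.529, 0.471]
wrist_force: [-0.0, 1.2, 0.1]
width: 0.2
time: 8.95
tcp_pos: [461.1, 206.6, 226.1]
ee_rot: [0.523, -0.475, 0.524, 0.476]
wrist_force: [0.0, 0.9, 0.7]
width: 0.4
time: 9.15
tcp_pos: [460.8, 204.5, 226.1]
ee_rot: [0.519, -0.479, 0.52, 0.48]
wrist_force: [-0.3, 0.5, -0.3]
width: 0.5
[0.31634102 0.30146618 0.52403839] (np.float64(1.368924904925175), np.float64(127.74697128213258))
1.4 [ 0.15  1.86 -4.89 -1.39]
1.45 [  0.15   2.56 -11.38  -4.26]
```

View pics/s6.png

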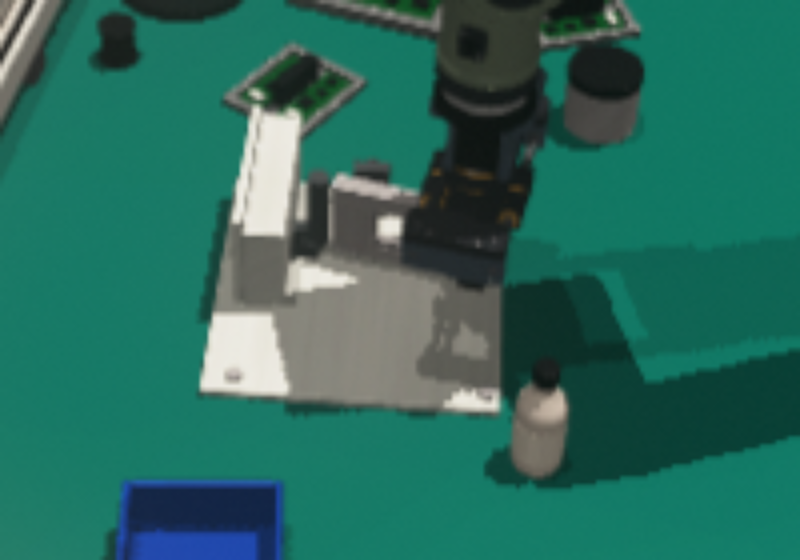

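The leg, at about (370,200) in this crop, is close to the bracket. Continuing at 1 mm per row.

```bash
python3 -m pendant '[[0,1,-1,-0.5,0],[0,1,-2,-1,0]]'; python3 -m pendant '[[0,0,-1,-0.5,0],[0,0,-2,-1,0]]';python3 -m pendant '[[0,0,-1,-0.5,0],[0,0,-2,-1,0]]'
```

```text
time: 9.4
tcp_pos: [459.8, 202.5, 226.2]
ee_rot: [0.514, -0.484, 0.515, 0.485]
wrist_force: [-0.6, 0.1, -0.1]
width: 0.5
time: 9.6
tcp_pos: [459.5, 200.4, 226.2]
ee_rot: [0.51, -0.489, 0.511, 0.49]
wrist_force: [-1.3, 0.3, -0.5]
width: 0.8
time: 9.8
tcp_pos: [459.3, 198.3, 226.2]
ee_rot: [0.505, -0.493, 0.507, 0.494]
wrist_force: [-1.2, 0.4, 0.8]
width: 0.4
```

```bash
python3 -m pendant '[[0,0,-1,-0.5,0],[0,0,-2,-1,0]]';python3 -m pendant '[[0,0,-1,-0.5,0],[0,0,-2,-1,0]]'; python3 - <<'E'
from h import *
s,t,M=tool(); print(M.T@s["wrist_force"],legangle())
im,d=robot.grab_frame("wrist"); cv2.imwrite("pics/w7.png",cv2.resize(im[150:300,180:380],None,fx=4,fy=4))
im,d=robot.grab_frame("scene"); cv2.imwrite("pics/s7.png",cv2.resize(im[130:230,220:350],None,fx=6,fy=6))
E
```

```text
time: 10.0
tcp_pos: [459.2, 196.2, 226.1]
ee_rot: [0.501, -0.498, 0.502, 0.499]
wrist_force: [-1.4, 0.3, 0.5]
width: 0.3
time: 10.2
tcp_pos: [459.1, 194.1, 226.1]
ee_rot: [0.496, -0.502, 0.498, 0.504]
wrist_force: [-1.2, 0.5, -0.1]
width: 0.4
[0.11426256 1.18954017 0.50080443] (np.float64(1.4516797842165419), np.float64(127.19875829741738))
```

View pics/w7.png

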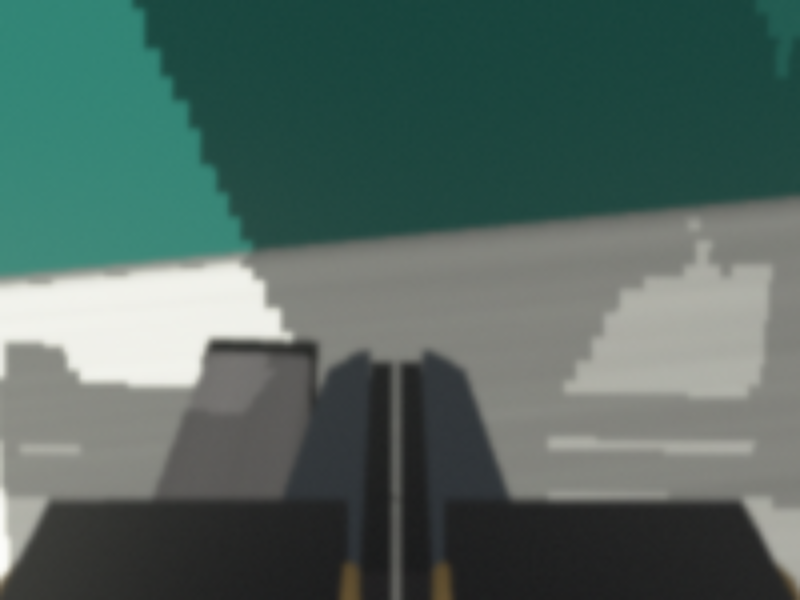

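View pics/s7.png

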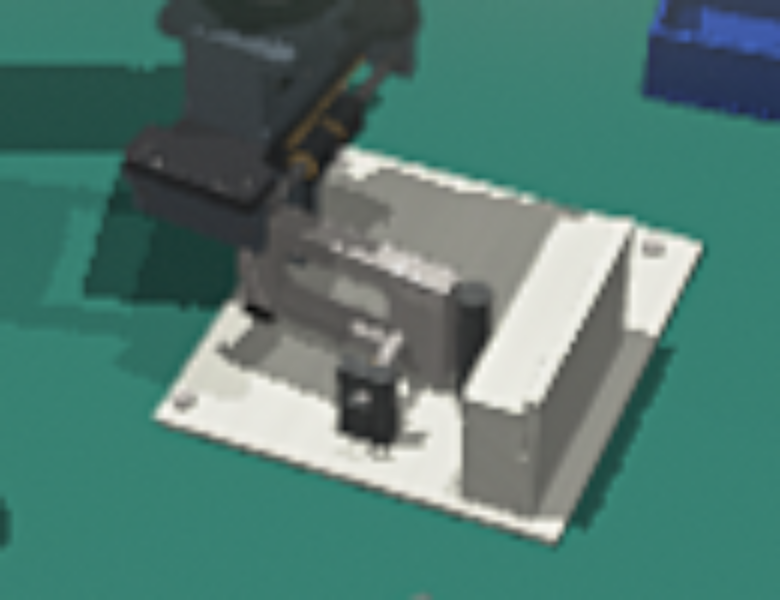

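The leg is almost at the screw tip, around (395,345). I'll go on in single small steps.

```bash
python3 -m pendant '[[0,0,-1,-0.5,0]]';python3 -m pendant '[[0,1,-1,-0.5,0]]';python3 -m pendant '[[0,0,-1,-0.5,0]]';python3 -m pendant '[[0,0,-1,-0.5,0]]'
```

```text
time: 10.4
tcp_pos: [459.2, 193.0, 226.1]
ee_rot: [0.494, -0.505, 0.496, 0.506]
wrist_force: [-1.7, 1.8, 0.2]
width: 0.7
time: 10.5
tcp_pos: [458.6, 192.1, 226.2]
ee_rot: [0.492, -0.507, 0.493, 0.508]
wrist_force: [1.6, 2.8, -0.7]
width: 0.1
time: 10.6
tcp_pos: [458.6, 191.3, 226.2]
ee_rot: [0.49, -0.509, 0.49, 0.51]
wrist_force: [-1.5, 3.9, -0.6]
width: 0.9
time: 10.7
tcp_pos: [458.5, 190.5, 226.2]
ee_rot: [0.488, -0.511, 0.488, 0.513]
wrist_force: [-1.4, 4.9, -0.6]
width: 0.4
```

```bash
python3 -m pendant '[[0,0,-1,-0.5,0]]';python3 -m pendant '[[0,0,-1,-0.5,0]]';python3 -m pendant '[[0,0,-1,-0.5,0]]'
```

```text
time: 10.8
tcp_pos: [458.4, 189.9, 226.2]
ee_rot: [0.486, -0.513, 0.485, 0.515]
wrist_force: [-3.2, 5.6, -0.4]
width: 0.3
time: 10.9
tcp_pos: [458.3, 189.5, 226.3]
ee_rot: [0.484, -0.514, 0.483, 0.518]
wrist_force: [-1.6, 7.6, -0.7]
width: 0.3
time: 11.0
tcp_pos: [458.2, 189.1, 226.3]
ee_rot: [0.482, -0.516, 0.48, 0.52]
wrist_force: [-1.8, 7.0, -1.1]
width: 0.5
```

The force is rising steadily with no travel, so this is the stop. I'll ease up to about 9 N and hold.

```bash
python3 -m pendant '[[0,0,-1.3,0,0],[0,0,-1.3,0,0]]';python3 -m pendant '[[0,0,-1.3,0,0],[0,0,-1.3,0,0],[0,0,-1.3,0,0]]'
```

```text
time: 11.2
tcp_pos: [458.2, 188.6, 226.3]
ee_rot: [0.483, -0.515, 0.48, 0.521]
wrist_force: [-1.8, 6.7, -1.7]
width: 0.4
time: 11.5
tcp_pos: [458.2, 188.1, 226.4]
ee_rot: [0.484, -0.514, 0.479, 0.521]
wrist_force: [-2.1, 8.4, -1.1]
width: 0.1
```

```bash
python3 -m pendant '[[0,0,-1.7,0,0],[0,0,-1.7,0,0],[0,0,-1.7,0,0],[0,0,-1.7,0,0]]'; python3 - <<'E'
from h import *
s,t,M=tool(); print(M.T@s["wrist_force"],legangle(),legangle(-4))
im,d=robot.grab_frame("scene"); cv2.imwrite("pics/s8.png",cv2.resize(im[130:230,220:350],None,fx=6,fy=6))
E
```

```text
time: 11.9
tcp_pos: [458.2, 187.4, 226.4]
ee_rot: [0.485, -0.513, 0.479, 0.521]
wrist_force: [-2.3, 8.9, -0.8]
width: 0.4
[0.97625845 1.62679392 9.06953426] (np.float64(1.5039301461127885), np.float64(127.13113411407856)) (np.float64(1.4725447054969085), np.float64(127.74320044969842))
```

View pics/s8.png

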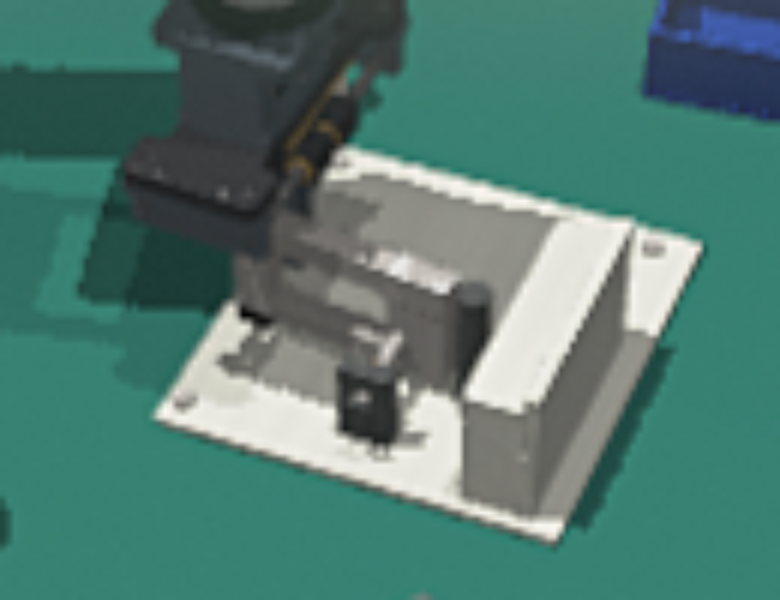

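It is bearing firmly: 9 N at the post for over 0.4 s, with the leg on the screw tip. I'll retreat straight back, then up.

```bash
python3 -m pendant '[[0,0,3,0,0],[0,0,8,0,0],[0,0,16,0,0],[0,0,25,0,0],[-40,0,25,0,0.6],[-85,0,25,0,0.6],[-130,0,25,0,0.6],[-175,0,25,0,0.6],[-200,0,25,0,0.6]]'; python3 - <<'E'
from h import *
s,t,M=tool(); print(t,np.degrees(np.arctan2(M[1,2],M[0,2])),s["qpos"])
# carrier view: jaws along carrier y ~ 80deg
cur=np.degrees(np.arctan2(M[1,2],M[0,2])); print("turn",-(80-cur)); print(goto([690,-215,430]))
E
```

```text
time: 12.85
tcp_pos: [457.0, 210.1, 430.8]
ee_rot: [0.487, -0.514, 0.477, 0.521]
wrist_force: [0.9, -0.3, 0.8]
width: 37.5
[457.04626337 210.07326853 430.81900336] 94.0794518505895 [ 0.40409166  0.18718719  1.6805258   0.0141231   1.26478846 -1.2420649 ]
turn 14.079451850589507
[  -5.24865686 -202.14785589 -440.52706359]
```

```bash
python3 -m pendant '[[0,-20,-44,2,1],[0,-40,-88,4,1],[0,-60,-132,6,1],[0,-80,-176,8,1],[0,-100,-220,10,1],[0,-121,-264,12,1],[0,-141,-308,14,1],[0,-161,-352,14,1],[0,-181,-396,14,1],[0,-202,-440,14,1],[0,-202,-440,14,1],[0,-202,-440,14,1]]'; python3 - <<'E'
from h import *
s,t,M=tool(); print(t,M.round(3))
im,d=robot.grab_frame("wrist"); cv2.imwrite("pics/w9.png",im); np.save("pics/w9d.npy",d)
C=cam("wrist"); P=cloud(C,d).reshape(-1,3); b=P[(abs(P[:,0]-600)<60)&(abs(P[:,1]+203)<60)&(P[:,2]>38)&(P[:,2]<60)]; print(len(b),cv2.minAreaRect(b[:,:2].astype(np.float32)),b.mean(0))
E
```

```text
time: 14.05
tcp_pos: [690.3, -215.0, 423.3]
ee_rot: [0.546, -0.45, 0.538, 0.459]
wrist_force: [0.5, -0.1, 0.2]
width: 91.3
[ 690.30967381 -215.00107225  423.27701714] [[ 0.001 -0.985  0.174]
 [ 0.017  0.174  0.985]
 [-1.     0.002  0.017]]
1617 ((596.4194946289062, -201.16184997558594), (20.00676918029785, 79.64924621582031), 80.08103942871094) [ 594.98165767 -200.57392967   46.33445805]
```

View pics/w9.png

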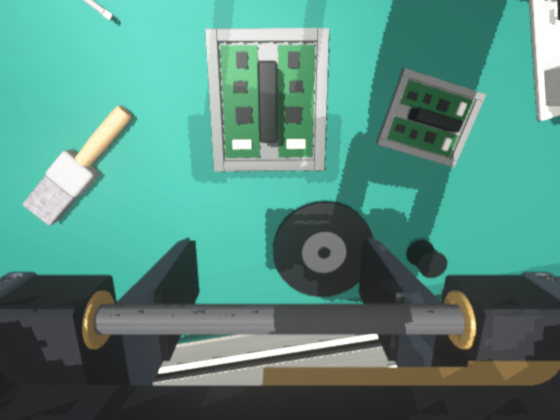

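This is the large carrier, with its bar at pixel (268,100). I'll check component heights under the jaws and work out the grasp.

```bash
python3 - <<'E'
from h import *
s,t,M=tool(); C=cam("wrist"); P=cloud(C,np.load("pics/w9d.npy")).reshape(-1,3); P=P[~np.isnan(P[:,0])]
a=np.radians(-9.9); u=np.array([np.cos(a),np.sin(a)]); v=np.array([-u[1],u[0]]); q=P[:,:2]-[596.4,-201.2]; x=q@u; y=q@v
for lo,hi in [(14,20),(20,30),(30,40),(40,50),(50,60)]:
    for sg in (1,-1):
        m=(abs(x)<22)&(sg*y>lo)&(sg*y<hi); print(lo,sg,m.sum(),np.percentile(P[m,2],[50,98]).round(1))
m=(P[:,2]>4)&(abs(x)<90)&(abs(y)<80); print(cv2.minAreaRect(np.c_[x,y][m].astype(np.float32)))
print(goto(np.array([596.4,-201.2,37])-172*M[:,0]), np.degrees(np.arctan2(M[1,2],M[0,2])))
E
```

```text
14 1 204 [ 8.7 12.9]
14 -1 233 [ 8.8 13.3]
20 1 367 [10.6 14.1]
20 -1 361 [10.5 14.2]
30 1 359 [ 9.9 13.8]
30 -1 359 [ 9.7 13.6]
40 1 360 [ 8.7 10.3]
40 -1 358 [ 8.7 10.3]
50 1 394 [13.1 15. ]
50 -1 406 [13.2 15.1]
((7.4466400146484375, 3.176971435546875), (165.10340881347656, 153.6316680908203), 0.0004108143912162632)
[215.04009269  93.87890462 -10.12415768] 80.06901128745594
```

```bash
python3 -m pendant '[[0,45,-5,0,0.7],[0,94,-10,0,0.7],[45,94,-10,0,0.7],[90,94,-10,0,0.7],[130,94,-10,0,0.7],[160,94,-10,0,0.7],[160,94,-10,0,0.7],[160,94,-10,0,0.7]]' 40; python3 - <<'E'
from h import *
s,t,M=tool(); print(goto(np.array([596.4,-201.2,37])-172*M[:,0]), s["wrist_force"])
im,d=robot.grab_frame("side"); cv2.imwrite("pics/s10.png",cv2.resize(im[130:260,210:400],None,fx=4,fy=4))
E
```

```text
time: 14.9
tcp_pos: [596.1, -203.7, 265.2]
ee_rot: [0.545, -0.451, 0.537, 0.459]
wrist_force: [0.7, 1.1, 0.3]
width: 63.8
[ 5.61871038e+01 -1.57677732e-02 -1.27643054e+00] [0.71205414 1.11304784 0.29210878]
```

View pics/s10.png

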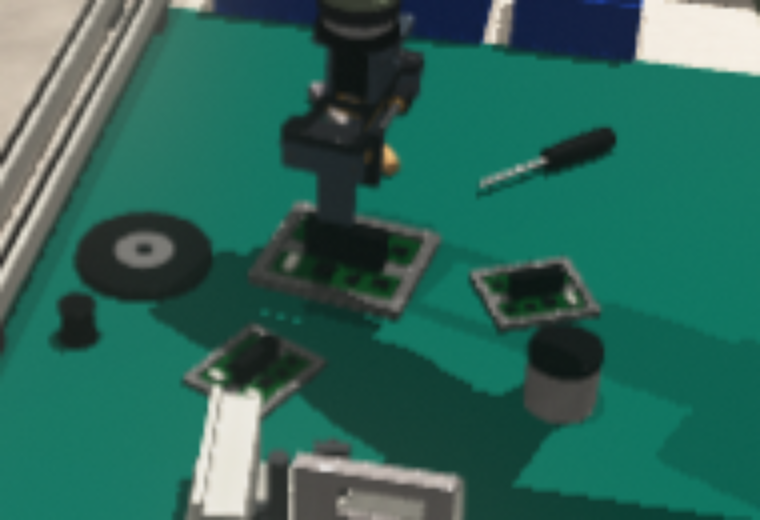

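The gripper is lined up over the large carrier's bar. Descending and closing.

```bash
python3 -m pendant '[[20,0,-1,0,0.7],[40,0,-1,0,0.7],[52,0,-1,0,0.7],[56,0,-1,0,0.7],[56,0,-1,0,0.7],[56,0,-1,0,0.7]]'; python3 -m pendant '[[0,0,0,0,0],[0,0,0,0,0],[0,0,0,0,0],[0,0,0,0,0],[0,0,0,0,0],[0,0,0,0,0]]' 40
```

```text
time: 15.55
tcp_pos: [597.1, -204.4, 211.4]
ee_rot: [0.546, -0.453, 0.536, 0.458]
wrist_force: [-0.3, -0.7, -0.9]
width: 63.6
time: 16.15
tcp_pos: [597.0, -204.7, 211.5]
ee_rot: [0.546, -0.453, 0.536, 0.458]
wrist_force: [-1.6, -2.1, 3.3]
width: 19.7
```

```bash
python3 -m pendant '[[-10,0,0,0,0],[-30,0,0,0,0],[-60,0,0,0,0],[-95,0,0,0,0],[-130,0,0,0,0],[-150,0,0,0,0],[-150,0,0,0,0]]'; python3 - <<'E'
from h import *
s,t,M=tool(); p=np.load("rest.npy"); print(t,M[:,0],np.degrees(np.arctan2(M[1,2],M[0,2])),s["width"])
seat=np.array([p[0]-71*np.cos(p[2]),p[1]-71*np.sin(p[2])]); print(seat)
tgt=np.r_[seat,0]-172*M[:,0]; tgt[2]=t[2]; print(tgt,goto(tgt),"turn",-(np.degrees(p[2])+9.9))
im,d=robot.grab_frame("side"); cv2.imwrite("pics/s11.png",cv2.resize(im[100:300,210:400],None,fx=3,fy=3))
E
```

```text
time: 16.85
tcp_pos: [596.3, -206.8, 364.8]
ee_rot: [0.547, -0.455, 0.535, 0.456]
wrist_force: [0.6, 0.2, -5.2]
width: 19.7
[ 596.31905577 -206.84250276  364.77827532] [ 0.01267612  0.01218643 -0.99984539] 80.180365743318 19.70535043035324
[555.46930701 168.58471076]
[553.28901466 166.48864467 364.77827532] [  4.00412028 106.11764452 360.48681339] turn -16.549957666815402
```

View pics/s11.png

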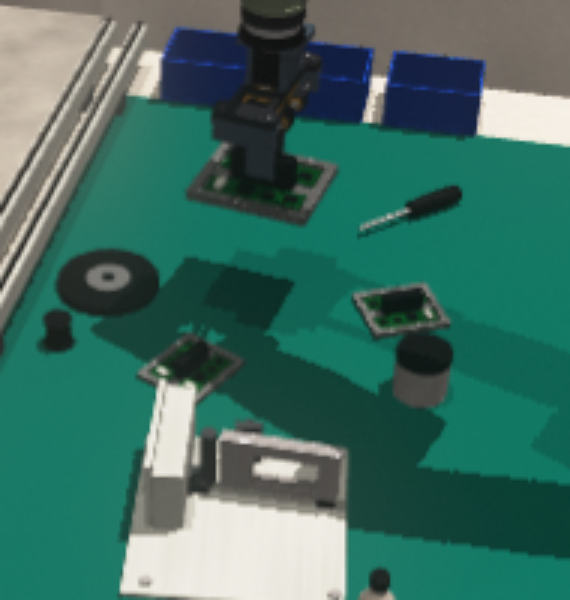

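Lifted, with the bar held at 19.7 mm. Carrying it over the rest.

```bash
python3 -m pendant '[[0,6,20,0,0],[0,16,55,-2,0],[0,28,95,-4,0],[0,40,135,-6,0],[0,52,175,-8,0],[0,63,215,-10,0],[0,75,255,-12,0],[0,87,295,-14,0],[0,97,330,-16,0],[0,103,350,-16.5,0],[0,106,360,-16.5,0],[0,106,360,-16.5,0]]'; python3 -m pendant '[[0,0,0,0,0],[0,0,0,0,0]]'; python3 - <<'E'
from h import *
s,t,M=tool(); p=np.load("rest.npy"); print(t,M[:,0],np.degrees(np.arctan2(M[1,2],M[0,2]))-90-np.degrees(p[2]),s["width"])
seat=np.array([p[0]-71*np.cos(p[2]),p[1]-71*np.sin(p[2])])
g=t+172*M[:,0]; print("grasp",g,"seat",seat)
for n in ["side","scene","wrist"]:
    im,d=robot.grab_frame(n); np.save(f"pics/{n}12d.npy",d); cv2.imwrite(f"pics/{n}12.png",im)
    P=cloud(cam(n),d).reshape(-1,3); 
    if n=="wrist": print("frame heights near camera", [P.reshape(420,560,3)[r,280].round(1).tolist() for r in range(0,260,20)])
im=cv2.imread("pics/side12.png"); cv2.imwrite("pics/s12.png",cv2.resize(im[150:300,210:380],None,fx=4,fy=4))
E
```

```text
time: 18.1
tcp_pos: [552.0, 167.3, 365.4]
ee_rot: [0.474, -0.527, 0.465, 0.53]
wrist_force: [-0.2, -0.3, -4.9]
width: 19.8
time: 18.3
tcp_pos: [551.9, 166.3, 364.6]
ee_rot: [0.474, -0.526, 0.466, 0.53]
wrist_force: [0.1, -0.2, -4.5]
width: 20.0
[551.92311621 166.30158806 364.64870616] [ 0.0033162   0.01217306 -0.99992041] 0.06646654277522401 20.026890415375668
grasp [552.49350231 168.39535353 192.66239623] seat [555.46930701 168.58471076]
frame heights near camera [[374.3, 153.2, 0.1], [390.3, 155.1, 1.0], [406.3, 157.0, -1.0], [423.5, 159.0, 0.2], [441.6, 161.0, 8.0], [459.2, 163.1, 8.8], [475.4, 163.8, 83.6], [483.2, 163.3, 165.8], [494.5, 164.8, 159.6], [505.5, 166.1, 160.1], [511.9, 166.5, 179.6], [515.8, 166.6, 200.2], [525.8, 167.8, 199.6]]
```

View pics/s12.png

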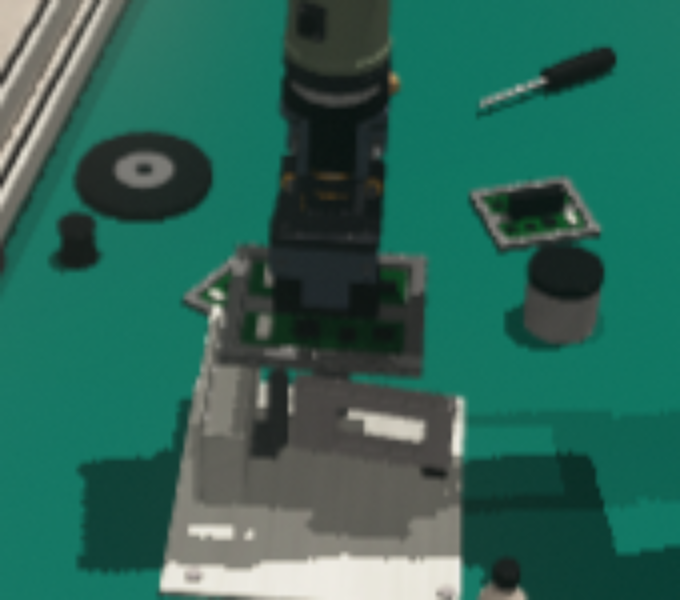

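View pics/wrist12.png

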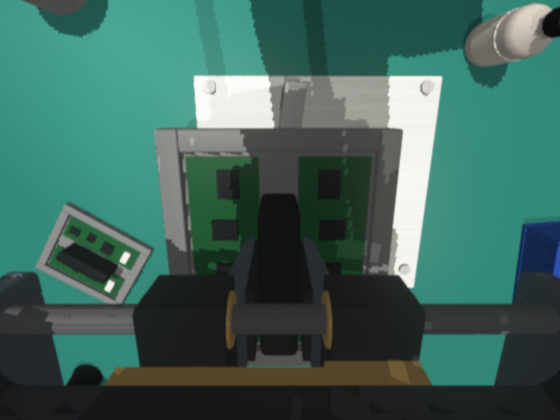

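```bash
python3 - <<'E'
from h import *
C=cam("wrist"); p=np.load("rest.npy"); d=np.load("pics/wrist12d.npy"); P=cloud(C,d)
inv=lambda Q:(R.from_euler('z',-p[2]).apply(Q-[p[0],p[1],0]))
print("carrier -x corners in rest",inv(onplane(C,[(157,129),(402,129)],166)).round(1))
print("plate corners",inv(onplane(C,[(194,76),(441,76)],8)).round(1),"expect -190,-75 / -190,160")
for n,(r0,r1,c0,c1) in {"L":(180,250,168,178),"R":(180,250,382,394),"F":(136,150,200,380)}.items():
    q=P[r0:r1,c0:c1].reshape(-1,3); q=q[~np.isnan(q[:,0])]; q=inv(q); print(n,np.median(q,0).round(1))
    A=np.c_[q[:,:2],np.ones(len(q))]; 
q=np.vstack([P[180:250,168:178].reshape(-1,3),P[180:250,382:394].reshape(-1,3),P[136:150,200:380].reshape(-1,3)]); q=inv(q[~np.isnan(q[:,0])]); q=q[abs(q[:,2]-166)<8]
print(np.linalg.lstsq(np.c_[q[:,:2],np.ones(len(q))],q[:,2],rcond=None)[0], len(q))
E
```

```text
carrier -x corners in rest [[-149.   -60.5  166. ]
 [-149.    66.8  166. ]]
plate corners [[-188.4  -74.6    8. ]
 [-188.7  157.2    8. ]] expect -190,-75 / -190,160
L [-102.7  -56.8  166.3]
R [-102.7   63.4  167.2]
F [-142.3    7.9  166.8]
[1.55145916e-03 8.28018991e-03 1.66919445e+02] 3983
```

The carrier is square to the rest, with its centre at about (-75, +4) in the rest frame and its underside at about 154 mm. I'll correct by +5 and -3 mm, then lower.

```bash
python3 -m pendant '[[0,-3,-2,0,0],[15,-5,-3,0,0],[35,-5,-3,0,0],[50,-5,-3,0,0],[58,-5,-3,0,0],[60,-5,-3,0,0],[60,-5,-3,0,0],[60,-5,-3,0,0]]';  python3 - <<'E'
from h import *
s,t,M=tool(); p=np.load("rest.npy"); inv=lambda Q:(R.from_euler('z',-p[2]).apply(Q-[p[0],p[1],0]))
g=t+172*M[:,0]; print("grasp",inv(g[None]))
im,d=robot.grab_frame("wrist"); cv2.imwrite("pics/w13.png",im); C=cam("wrist"); P=cloud(C,d)
q=P[140:250,150:410].reshape(-1,3); q=inv(q[~np.isnan(q[:,0])]); q=q[(q[:,2]>103)&(q[:,2]<112)]; print(np.percentile(q,[1,50,99],axis=0).round(1))
for n in ["side","scene"]:
    im,d=robot.grab_frame(n); cv2.imwrite(f"pics/{n}13.png",cv2.resize(im[130:310,200:400],None,fx=3.5,fy=3.3))
E
```

```text
time: 19.25
tcp_pos: [558.2, 164.7, 306.2]
ee_rot: [0.475, -0.527, 0.465, 0.53]
wrist_force: [-0.6, 0.4, -4.8]
width: 19.9
grasp [[-67.34176197  -1.9990863  134.25011944]]
[[-137.4  -64.   103. ]
 [-111.2   17.2  106.6]
 [ -75.4   64.   109.3]]
```

View pics/side13.png

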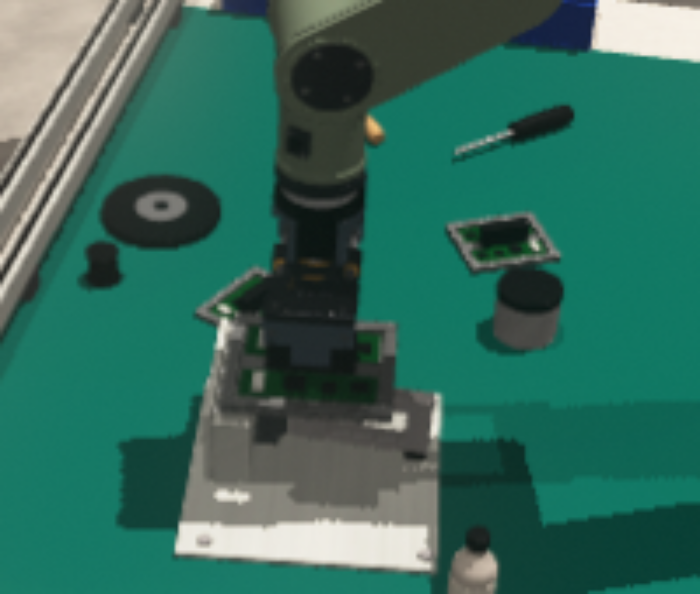

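View pics/w13.png

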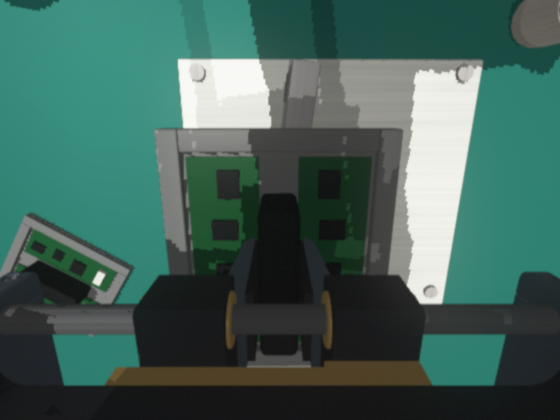

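Underside is at about 94 mm and the centre at about x -68. I'll back off 2 mm from the lip and lower slowly until contact.

```bash
python3 -m pendant '[[0,2,0,0,0],[2,2,0,0,0],[4,2,0,0,0],[6,2,0,0,0],[6,2,0,0,0]]';python3 -m pendant '[[1,0,0,0,0],[2,0,0,0,0]]';python3 -m pendant '[[1,0,0,0,0]]';python3 -m pendant '[[1,0,0,0,0]]'
```

```text
time: 19.9
tcp_pos: [555.9, 164.6, 299.6]
ee_rot: [0.475, -0.527, 0.465, 0.53]
wrist_force: [-1.2, 0.4, -5.2]
width: 19.8
time: 20.1
tcp_pos: [555.9, 164.7, 297.4]
ee_rot: [0.475, -0.527, 0.465, 0.53]
wrist_force: [-1.4, -0.3, -5.7]
width: 19.7
time: 20.2
tcp_pos: [555.9, 164.7, 296.6]
ee_rot: [0.475, -0.527, 0.465, 0.53]
wrist_force: [-2.2, 0.9, 3.6]
width: 19.7
time: 20.3
tcp_pos: [555.9, 164.7, 296.5]
ee_rot: [0.475, -0.527, 0.465, 0.53]
wrist_force: [-3.9, -0.6, 6.3]
width: 19.5
```

Contact came at exactly the expected height. Quick check of the pose before releasing.

```bash
python3 - <<'E'
from h import *
s,t,M=tool(); p=np.load("rest.npy"); inv=lambda Q:(R.from_euler('z',-p[2]).apply(Q-[p[0],p[1],0]))
im,d=robot.grab_frame("wrist"); cv2.imwrite("pics/w14.png",im[:300]); C=cam("wrist"); print(inv(onplane(C,[(157,129),(402,129)],98)))
for n in ["side","scene"]:
    im,d=robot.grab_frame(n); cv2.imwrite(f"pics/{n}14.png",cv2.resize(im[130:290,200:370],None,fx=4,fy=3.7))
E
```

```text
[[-145.41804467  -62.32894567   98.        ]
 [-145.38853338   64.4859791    98.        ]]
```

View pics/w14.png

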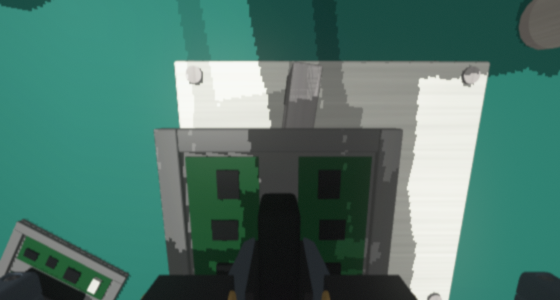

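View pics/side14.png

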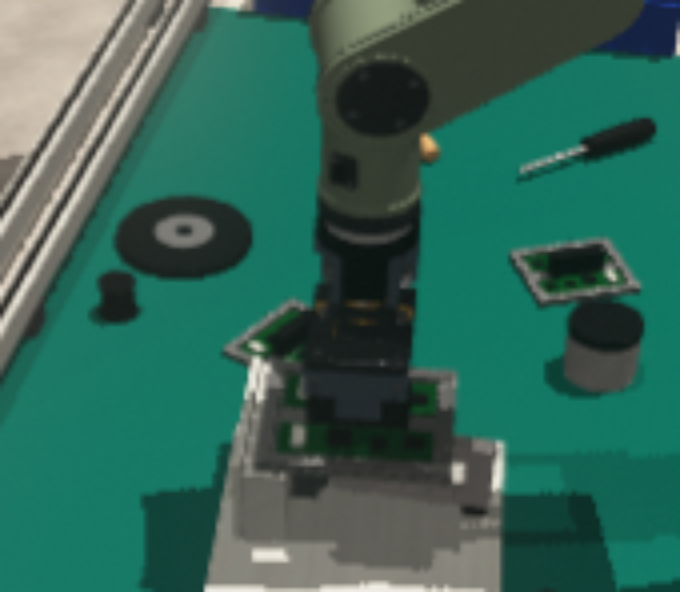

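View pics/scene14.png

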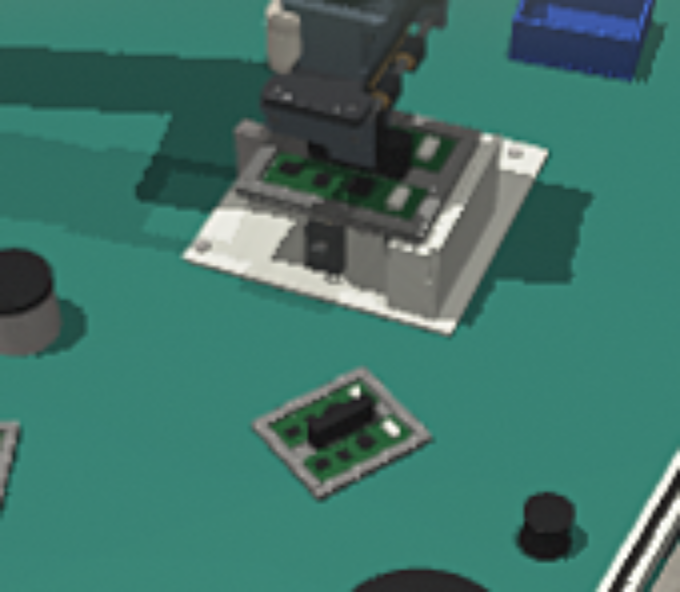

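Centre is at about (-70, +1), square, and the leg end shows beyond the carrier. Releasing and lifting clear.

```bash
python3 -m pendant '[[0,0,0,0,0.3],[0,0,0,0,0.4],[0,0,0,0,0.5],[0,0,0,0,0.5],[0,0,0,0,0.5]]'; python3 -m pendant '[[-10,0,0,0,0.5],[-30,0,0,0,0.5],[-60,0,0,0,0.5],[-95,0,0,0,0.5],[-130,0,0,0,0.5],[-150,-45,0,0,0.5],[-150,-90,0,0,0.5],[-150,-110,0,0,0.5],[-150,-110,0,0,0.5]]'; python3 - <<'E'
from h import *
p=np.load("rest.npy"); inv=lambda Q:(R.from_euler('z',-p[2]).apply(Q-[p[0],p[1],0]))
im,d=robot.grab_frame("wrist"); cv2.imwrite("pics/w15.png",im); C=cam("wrist"); P=cloud(C,d).reshape(-1,3);q=inv(P[~np.isnan(P[:,0])])
b=q[(abs(q[:,0]+71)<50)&(abs(q[:,1])<30)&(q[:,2]>122)&(q[:,2]<140)]; print("bar",cv2.minAreaRect(b[:,:2].astype(np.float32)),b[:,2].mean(),len(b))
f=q[(abs(q[:,0]+71)<78)&(abs(q[:,1])<68)&(abs(q[:,2]-98)<4)&((abs(q[:,1])>52)|(abs(q[:,0]+71)>64))]; print(np.linalg.lstsq(np.c_[f[:,:2],np.ones(len(f))],f[:,2],rcond=None)[0],np.median(f[:,2]))
for n in ["side","scene"]:
    im,d=robot.grab_frame(n); cv2.imwrite(f"pics/{n}15.png",cv2.resize(im[130:290,200:370],None,fx=4,fy=3.7))
E
```

```text
time: 20.95
tcp_pos: [556.0, 164.7, 296.5]
ee_rot: [0.475, -0.527, 0.465, 0.53]
wrist_force: [0.0, -0.1, 0.3]
width: 45.5
time: 21.85
tcp_pos: [666.3, 175.6, 446.6]
ee_rot: [0.475, -0.527, 0.465, 0.53]
wrist_force: [-0.3, -0.6, 0.4]
width: 45.7
bar ((-73.12248992919922, 0.3778877258300781), (79.00877380371094, 20.045984268188477), 0.07677961885929108) 131.0208256812503 2496
[1.26161534e-03 2.77200006e-04 9.81595708e+01] 98.15954147955904
```

View pics/w15.png

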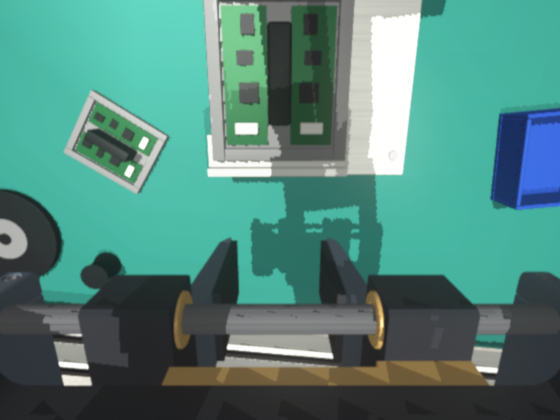

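View pics/scene15.png

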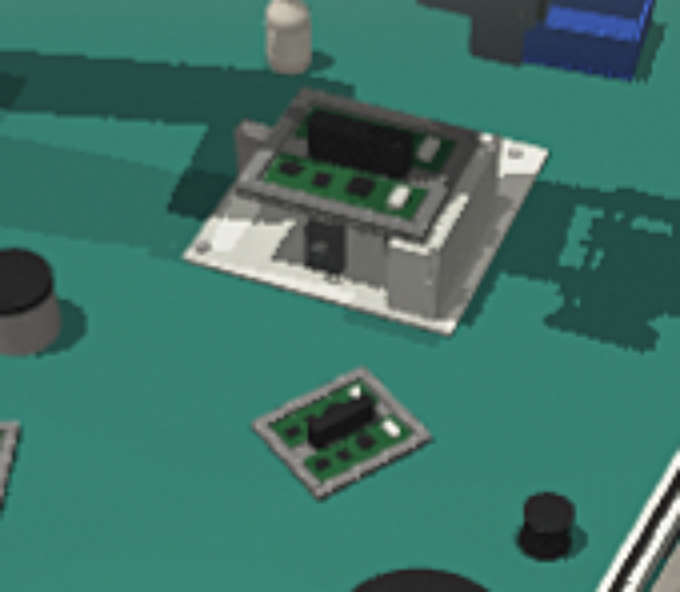

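The carrier is flat (tilt about 0.001 rad), frame top at 98.2 mm (98 expected), centre (-73, 0). Last check: the leg angle before and after placing.

```bash
python3 -m pendant '[[0,45,0,0,0.5],[0,90,0,0,0.5],[0,130,0,0,0.5],[0,160,0,0,0.5],[0,160,0,0,0.5],[0,160,0,0,0.5]]'; python3 - <<'E'
from h import *
im,d=robot.grab_frame("wrist"); p=np.load("rest.npy"); inv=lambda Q:(R.from_euler('z',-p[2]).apply(Q-[p[0],p[1],0]))
cv2.imwrite("pics/w16.png",cv2.resize(im[0:260,130:430],None,fx=2.3,fy=2.3))
q=inv(cloud(cam("wrist"),d).reshape(-1,3)); m=(q[:,0]<-150)&(q[:,0]>-185)&(abs(q[:,1])<60)&(q[:,2]>80)&(q[:,2]<90); print(m.sum(),q[m].mean(0),np.ptp(q[m],axis=0)); v=q[m].mean(0)-[-40,0,0]; print("angle",np.arctan2(-v[0],v[1]))
E
```

```text
time: 22.6
tcp_pos: [503.3, 156.7, 447.6]
ee_rot: [0.475, -0.527, 0.464, 0.53]
wrist_force: [0.2, 0.4, 0.2]
width: 45.5
448 [-164.2859668    13.93536206   84.58873329] [28.82432557 18.2095828   6.67568687]
angle 1.4591392978620394
```

View pics/w16.png

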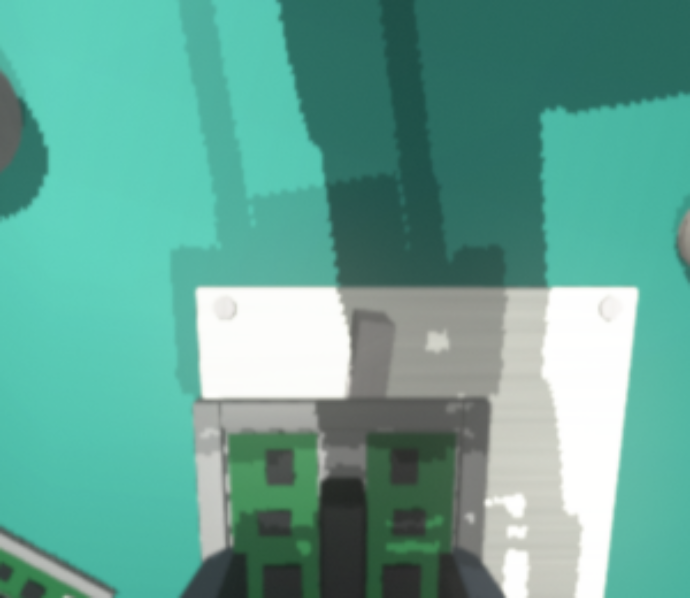

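```bash
python3 - <<'E'
from h import *
# pre-placing picture wrist12: pixel method on both
p=np.load("rest.npy"); inv=lambda Q:(R.from_euler('z',-p[2]).apply(Q-[p[0],p[1],0]))
C=cam("scene"); 
im,d=robot.grab_frame("scene")
def f(d):
    q=inv(cloud(C,d).reshape(-1,3)); m=(q[:,0]<-152)&(q[:,0]>-190)&(abs(q[:,1])<60)&(q[:,2]>78)&(q[:,2]<92); v=q[m].mean(0)-[-40,0,0]; return m.sum(),q[m].mean(0),np.arctan2(-v[0],v[1])
print("before",f(np.load("pics/scene12d.npy"))); print("after",f(d))
E
```

```text
before (np.int64(10), array([-161.13227484,    1.94082314,   82.2735274 ]), np.float64(1.5547753522944265))
after (np.int64(37), array([-162.88906268,    8.5226389 ,   84.43050198]), np.float64(1.501554897838731))
```

```bash
python3 - <<'E'
from h import *
s,t,M=tool(); C=cam("wrist"); p=np.load("rest.npy"); inv=lambda Q:(R.from_euler('z',-p[2]).apply(Q-[p[0],p[1],0]))
q=np.array([.4742,-.5263,.4655,.5300]); M2=R.from_quat(q[[1,2,3,0]]).as_matrix(); t2=np.array([551.92,166.30,364.65])
A=M2@M.T; R2=C[2]@A.T; o=t2+A@(-C[2].T@C[3]-t); C2=(C[0],C[1],R2,-R2@o)
def ang(P):
    q=inv(P.reshape(-1,3)); m=(q[:,0]<-160)&(q[:,0]>-178)&(abs(q[:,1])<40)&(q[:,2]>80)&(q[:,2]<90); x=q[m,0];y=q[m,1]
    yc=(np.percentile(y,3)+np.percentile(y,97))/2; return m.sum(),x.mean(),yc,np.arctan2(-(x.mean()+40),yc)
print("before placing",ang(cloud(C2,np.load("pics/wrist12d.npy")))); im,d=robot.grab_frame("wrist"); C=cam("wrist"); print("after",ang(cloud(C,d)))
print(inv(onplane(C2,[(194,76),(441,76)],8)).round(1))
E
```

```text
before placing (np.int64(572), np.float64(-168.86444745945906), np.float64(14.399089947279176), np.float64(1.4595196413821696))
after (np.int64(291), np.float64(-169.31465269654475), np.float64(14.598569585477097), np.float64(1.4583804346303717))
[[-188.8  -74.5    8. ]
 [-189.1  156.9    8. ]]
```

The leg reads 1.4595 rad before placing and 1.458 rad after, so placing did not move it. Handing in.

```bash
python3 - <<'E'
from station import robot
print(robot.job_done())
E
```

```text
the job is handed in; nothing more can be done
None
```

The leg is out on its stop screw and the large carrier is laid across the ledge and leg. I handed the job in at about 23 s; no verdict is reported.

**Leg:** I pushed it out gently until it met the stop. It then bore at about 9 N on the post, held for over 0.4 s, and no force reading went above that.

**Carrier:** I picked the largest of the three by its bar, carried it over, lowered it until it touched, and released it.

**Last checks:**
- **Position:** the carrier's middle is at about x -73, y 0 mm in the rest's frame, where -71, 0 was wanted.
- **Flatness:** tilt is about 0.001 rad and it is square to within about 0.002 rad. Its frame top is at 98.2 mm, where 98 was expected.
- **Leg angle:** the wrist camera gave 1.4595 rad before placing and 1.458 rad after, so it stayed put. The contact force on the stop after I let go could not be measured directly.
- **Bystanders:** those in the last pictures looked unmoved. I did not measure their positions again.

**Disagreements:**
- The two fixed cameras differed by about 8 mm on positions, so I relied on the wrist camera.
- A rough scene-camera reading gave the leg at 1.55 rad before and 1.50 after. It rested on only 10 and 37 pixels, so I discounted it.

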